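# Quarter turn on three spoke nipples in order

### The job

The spokes of the box cart's wheel in the truing stand are slack just past the valve hole: with the nipple driver from the tool block, working from the outside of the rim, tighten the first three nipples to the right of the valve hole as seen from the robot by exactly one quarter turn each, clockwise as you look down on the nipple, one after the other in order going away from the hole. Seat the blade gently, feeling for the slot instead of forcing it, and leave the other nipples and the things around alone. When done, stand the driver back upright in its hole in the block.

Things in the scene. Friction and masses are not known exactly. Their poses are not given: they have to be found in the camera images.
- wheel: Spoked aluminium handcart wheel without tyre, 250 mm over the flanges, rim 30 mm wide, 20 spokes 18 degrees apart, upright in a grey truing stand, in which it turns by hand against a drag of 0.12 N m. Origin at the hub centre, x along the axle. The rim bed lies 118 mm from the axle between flanges 2 mm thick that stand 7 mm higher; at each spoke it has a 14 mm access hole to the nipple head.
- hub (a point): centre of the hub, on the axle, 138 mm above the table
- valve_hole (a point): the valve hole: a plain 9 mm hole in the rim bed half way between two nipples (between head0 and head1); on the bed's surface, 119.5 mm from the axle
- head0 (a point): the same for the nipple just left of the valve hole (leave it alone)
- head1 (a point): Centre of the top face of the first nipple's head right of the valve hole, 107 mm from the hub: brass, 11 mm across, 11 mm down its access hole, straight slot 3.2 mm wide, 5 mm deep, open at both ends. It turns about the line from the hub, dragging with 0.025 N m. Its slot points anywhere within 40 degrees of straight across the rim (the axle's direction); the point's axes do not show it
- head2 (a point): the same for the second nipple, 18 degrees farther round; its slot too is unknown, as at head1
- head3 (a point): the same for the third nipple, again 18 degrees farther round; its slot too is unknown
- head4 (a point): the same for the fourth nipple (not to be turned)
- nipple0 (a joint): turn of the nipple at head0 since the start, rad; 0 at the start, grows clockwise (tightening) as seen from outside the rim
- nipple1 (a joint): the same for the first nipple; a quarter turn is 1.571
- nipple2 (a joint): the same for the second nipple
- nipple3 (a joint): the same for the third nipple
- nipple4 (a joint): the same for the fourth nipple (not to be turned)
- driver: Nipple driver, 108 mm: flat-sided pale wooden handle 18 mm thick (x), 28 mm wide (y), 42 to 108 mm above the tip; steel shank 11.5 mm across, 6 to 42 mm; flat blade 2 mm thick (x), 10 mm wide (y) with a rounded edge, parallel to the handle's wide faces. Origin at the blade's tip, z towards the handle. It stands in the block, its tip 4 mm above the table, the handle's foot on the block's top
- driver_grip (a point): point on the driver's axis to grip, in the handle 76 mm above the tip; grip across the 18 mm thickness (x)
- block: Fixed wooden tool block 50 x 160 x 46 mm (x, y, z); origin under its centre. Three upright holes 16 mm across go right through it at y = -50, 0 and +50 mm; the driver stands in one, an awl and a file, both with round turned handles, in the others
- awl: awl with a round dark wooden handle, upright in the block, 102 mm long; a bystander
- file: file with a round turned wooden handle, upright in the block, 116 mm long; a bystander
- tin: flat round steel tin, 70 mm across and 32 mm high, on the table; a bystander
- insoles: stack of cream insoles, 250 x 84 x 48 mm, left of the stand; a bystander
- bowl: white paste bowl, 150 mm across, 62 mm high; a bystander
- tyre: the wheel's tyre lying flat, 304 mm across, 48 mm high; a bystander
Things that resemble listed ones, but are neither listed nor needed, are in the scene too. Leave any yellow look-alike of the block alone.

How it is judged:
By the outcome, as a careful person would: the job done as asked, in the order asked, and still so for the second after the job is handed in, with the robot touching nothing.
It also fails if it takes over 72 s, if anything falls off the work surface, if the arm or the gripper's body presses on something with over 40 N, if the wrist force passes 120 N, or if a joint passes its speed limit or range.

### The arm

A 6-joint arm with a two-finger parallel gripper is mounted at the origin on the work surface. World frame = base frame: x ahead of the robot, y to its left, z up, the work surface at z = 0. Lengths are in m, angles in rad, forces in N, time in s.
With the tool pointing down it reaches from about 0.225 to 0.875 m from the base axis. Payload 3.4 kg.
Tool frame: the origin (TCP) lies at the very end of the fingers, on their centre line; the grasp point (between the pads) lies 19 mm behind it; z points along the fingers, y is the direction in which the jaws open and shut (so a half turn about z gives the same grasp; the last joint's range is limited). The gripper opens to 85 mm and grips with 20 to 120 N. Pads are 22 mm wide; open, the fingers measure 114 mm over their backs; the gripper's body (76 mm by 85 mm) begins 54 mm behind the grasp point. The pads swing forward as they close: fully open they stand 13 mm farther back than shut.
Start: joints at [-1.336, 0.276, 1.505, -0, 1.361, -0.121], TCP at [0.2, -0.539, 0.231] pointing down, gripper open.
Joint ranges: [-2.89, 2.89], [-0.75, 2.08], [0.22, 2.7], [-1.18, 4.32], [0.11, 2.71], [-2.7, 2.7]. Speed limits (rad/s): [2.57, 2.57, 3.14, 3.14, 3.14, 3.14].

### API

Orientations are given as a unit quaternion [w, x, y, z].
In Python, from rig import manip, eyes gives the robot as it stands. The module is installed in compiled form; this text tells all that it offers.
- The arm moves only by the tool servo_tool, never from a script. Its argument "deltas" is one flat list of numbers, 6 for each row, row after row: the shift along the tool's x, y, z in cm, then the turn, a rotation vector about the tool's x, y, z in degrees. A call has 1 to 20 rows; each row shifts and turns the pose as measured when the row begins, along the tool's axes as they then stand; what a row does not reach is not made up. A row lasts 1/10 s, in which the tool goes at most 50 mm and 8.59 degrees, less where a joint would pass 70% of its speed; a pose out of reach is approached as far as the arm can. A call with a gripper value outside its range is refused whole. "jaw" is the finger opening in cm, from 0 to 8.54, set as the call begins (left out, the last holds). The fingers move at their own pace and stop on an object; "grip_force" is the grip in N (left out, the last holds). Time passes only in rows, so rows that do not move let the fingers close. It gives the time, the measured TCP pose, the force and the opening at its end, in the units of the state.
- manip.get_state(): the state, without advancing time (a new reading comes with each control period).
- eyes.get_image(name): name is "scene" or "side" or "wrist"; returns (picture, depth): 480x640x3 uint8, red, green, blue; 480x640 float32, m along the optical axis (not along the pixel's ray), 0 where there is no reading.
- eyes.get_calibration(name): a dict with "camera_matrix" (3x3 intrinsics, pixels), "rvec" (rotation vector, rad) and "tvec" (3), from world to camera coordinates, as OpenCV has them. Camera axes: x right, y down, z forward; pixel columns grow to the right and rows downward; lengths in m; the calibration is good to about 2 mm. The wrist camera is an equidistant fisheye: a pixel r from the principal point sees the ray r / f radians off the axis. A picture is of the moment at which its call begins: read the wrist's pose just before it. get_calibration takes no time and is no camera call; for the wrist camera it gives the pose at the moment of the call.
- manip.sign_off(): hands the job in, once; it reports no verdict.
The state is a dict: "clock": time; "qpos": joint angles; "qd": joint speeds; "effort": joint torques, N m; "position": TCP position; "ee_rot": TCP orientation; "contact_force": force on the tool from outside, world axes, zero at the start; "moment": the same for the moment, N m; "width": finger opening in m.
Only numpy, scipy, OpenCV 4.12 (cv2) and the standard library are available. Lean on these libraries where they do the work, as an engineer would, in place of code of your own. Each camera call takes 0.05 s, during which the arm holds its last target.

## Working session

There is one attempt and no reset: what is moved stays moved. The work goes in short steps, Python scripts to look and compute and a tool call to move; the robot and the scene stay as the last step left them, time stands still between calls to the robot, and variables do not carry over. Pictures are saved under pics/ and viewed, and the job is handed in when it is done.

Besides the shell and the picture viewer there is one more tool, called after "Request:" as name(argument=value, ...) on one line, values as JSON. servo_tool: Moves the arm, as the interface text tells. Its arguments: {"type":"object","properties":{"deltas":{"type":"array","items":{"type":"number"}},"jaw":{"type":"number"},"grip_force":{"type":"number"}},"required":["deltas"]}

```bash
mkdir -p pics; ls; python3 - <<'E'
from rig import manip, eyes
import cv2,numpy as np
s=manip.get_state();print(s)
for n in ["scene","side","wrist"]:
    c=eyes.get_calibration(n);print(n,c)
    p,d=eyes.get_image(n);cv2.imwrite(f"pics/{n}0.png",p[:,:,::-1]);np.save(f"pics/{n}0.npy",d)
E
```

```text
pics
{'clock': 0.0, 'qpos': array([-1.33602552e+00,  2.76582959e-01,  1.50616168e+00,  3.76089908e-05,
        1.36072397e+00, -1.20955207e-01]), 'qd': array([ 0.00013605,  0.00116565,  0.00074927,  0.00079469, -0.00091518,
        0.00012989]), 'effort': array([-7.63408025e-04, -4.16785741e+01, -2.45807683e+01, -3.39184053e-04,
        1.08696686e-02,  7.91355461e-06]), 'position': array([ 0.20015838, -0.53844946,  0.23043522]), 'ee_rot': array([-9.37502013e-04,  9.84224294e-01,  1.76922746e-01, -3.49916235e-05]), 'contact_force': array([ 0.31742114,  0.50381439, -0.41766045]), 'moment': array([ 0.02770926,  0.02376196, -0.00923305]), 'width': 0.08570806535850113}
scene {'camera_matrix': array([[509.07638375,   0.        , 319.96403068],
       [  0.        , 509.07638375, 240.29961934],
       [  0.        ,   0.        ,   1.        ]]), 'rvec': array([ 1.99183766,  1.06725447, -0.57163471]), 'tvec': array([-0.33856155, -0.14135787,  1.80493386])}
side {'camera_matrix': array([[479.20870378,   0.        , 320.42990854],
       [  0.        , 479.20870378, 246.0892229 ],
       [  0.        ,   0.        ,   1.        ]]), 'rvec': array([ 0.46524049, -2.80883565,  1.02863234]), 'tvec': array([0.5500956 , 0.20878288, 1.65803623])}
wrist {'camera_matrix': array([[371.64829954,   0.        , 321.61863316],
       [  0.        , 371.64829954, 237.26531883],
       [  0.        ,   0.        ,   1.        ]]), 'rvec': array([-2.39008087,  1.66160489,  0.22988923]), 'tvec': array([-0.57416743, -0.03526506,  0.37874288])}
```

View pics/scene0.png

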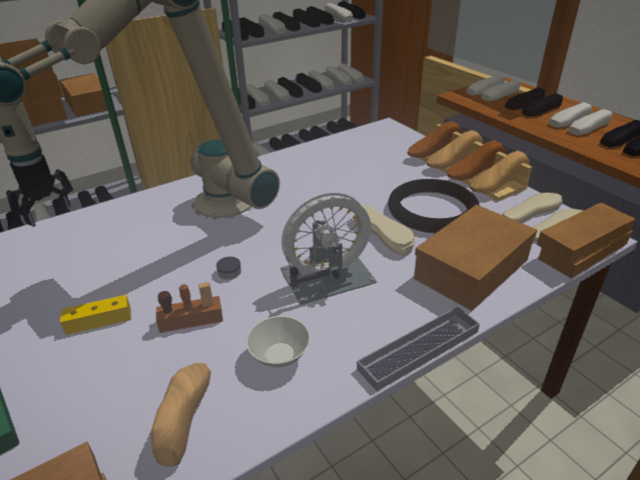

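View pics/side0.png

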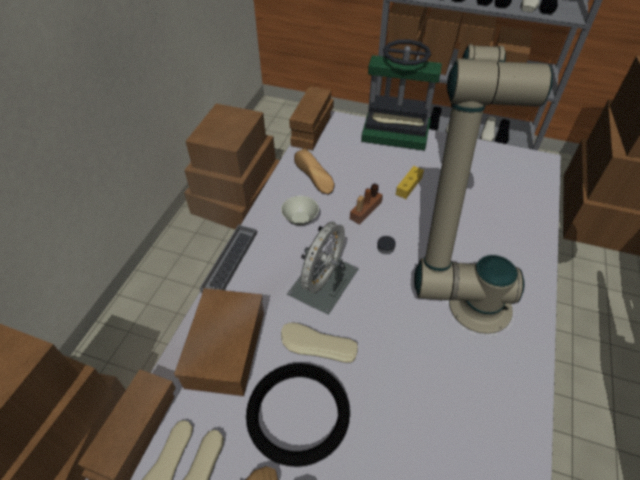

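View pics/wrist0.png

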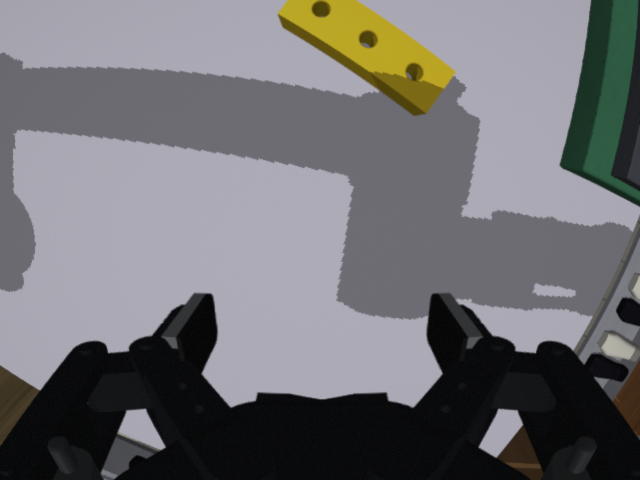

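```bash
cat > h.py <<'E'
from rig import manip, eyes
import cv2,numpy as np
from scipy.spatial.transform import Rotation as R
def cal(n):
    c=eyes.get_calibration(n);K=c["camera_matrix"];Rm=cv2.Rodrigues(c["rvec"])[0];return K,Rm,np.ravel(c["tvec"])
def ray(n,u,v,c=None):
    K,Rm,t=c or cal(n)
    x=np.stack([(np.asarray(u,float)-K[0,2])/K[0,0],(np.asarray(v,float)-K[1,2])/K[1,1]],-1)
    if n=="wrist":
        th=np.linalg.norm(x,axis=-1,keepdims=True);d=np.concatenate([x/np.maximum(th,1e-9)*np.sin(th),np.cos(th)],-1)
    else: d=np.concatenate([x,np.ones(x.shape[:-1]+(1,))],-1)
    return -Rm.T@t, d@Rm      # world origin, dir (z-depth scale for pinhole)
def onz(n,u,v,z,c=None):
    o,d=ray(n,u,v,c);return o+d*((z-o[2])/d[...,2])[...,None]
def cloud(n,dep,c=None):
    v,u=np.mgrid[0:480,0:640];o,d=ray(n,u,v,c)
    if n=="wrist":
        K,Rm,t=c or cal(n);zc=(d@Rm.T)[...,2:3];d=d/zc
    return o+d*dep[...,None]
def proj(n,P,c=None):
    K,Rm,t=c or cal(n);p=np.atleast_2d(P)@Rm.T+t
    if n=="wrist":
        r=np.linalg.norm(p[:,:2],axis=1);th=np.arctan2(r,p[:,2]);x=p[:,:2]/np.maximum(r,1e-9)[:,None]*th[:,None]
    else:x=p[:,:2]/p[:,2:]
    return x*K[0,0]+K[:2,2]
def triang(n1,p1,n2,p2):
    o1,d1=ray(n1,*p1);o2,d2=ray(n2,*p2)
    A=np.stack([d1,-d2],1);s=np.linalg.lstsq(A,o2-o1,rcond=None)[0]
    a=o1+d1*s[0];b=o2+d2*s[1];return (a+b)/2,np.linalg.norm(a-b)
def pose():
    s=manip.get_state();q=s["ee_rot"];return s,s["position"],R.from_quat([q[1],q[2],q[3],q[0]])
def crop(p,x0,y0,x1,y1,f,name):
    c=cv2.resize(p[y0:y1,x0:x1],None,fx=f,fy=f,interpolation=cv2.INTER_CUBIC);cv2.imwrite("pics/"+name,c)
def togo(P,Rt):
    """error in tool axes: cm and deg rotvec"""
    s,p,Rc=pose();return Rc.inv().apply(np.asarray(P)-p)*100, np.degrees((Rc.inv()*Rt).as_rotvec())
E
python3 - <<'E'
from h import *
p=cv2.imread("pics/scene0.png");crop(p,140,180,390,380,3.2,"c1.png")
p=cv2.imread("pics/side0.png");crop(p,270,160,430,320,3.7,"c2.png")
P=cloud("scene",np.load("pics/scene0.npy"))
for u,v in [(205,285),(185,290),(165,297),(190,312),(320,200),(360,220),(290,250),(325,235),(228,265),(325,290)]: print(u,v,P[v,u].round(3))
E
```

```text
205 285 [ 0.517 -0.271  0.108]
185 290 [ 0.509 -0.32   0.111]
165 297 [ 0.493 -0.368  0.1  ]
190 312 [ 0.519 -0.323  0.046]
320 200 [0.545 0.057 0.255]
360 220 [0.578 0.162 0.171]
290 250 [ 0.544 -0.04   0.135]
325 235 [0.565 0.057 0.157]
228 265 [ 0.381 -0.157  0.03 ]
325 290 [0.61  0.025 0.011]
```

View pics/c1.png

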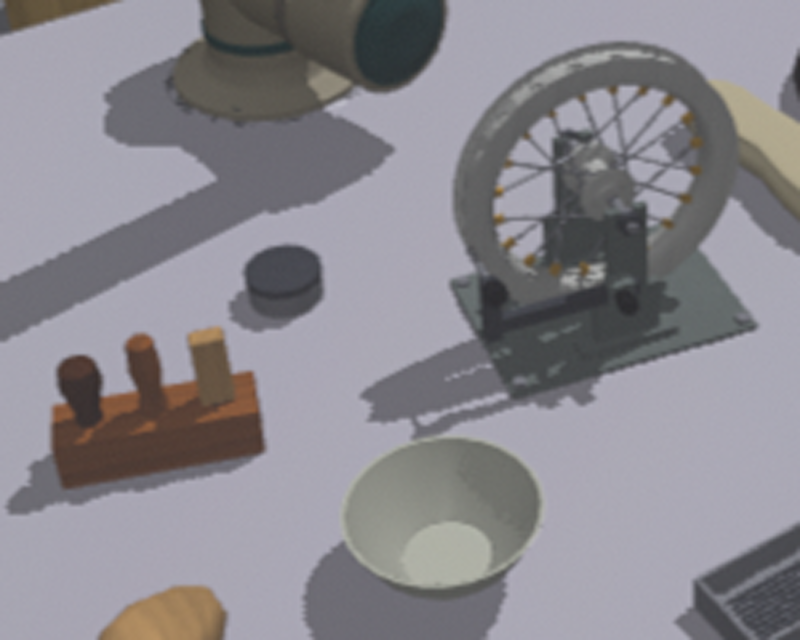

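View pics/c2.png

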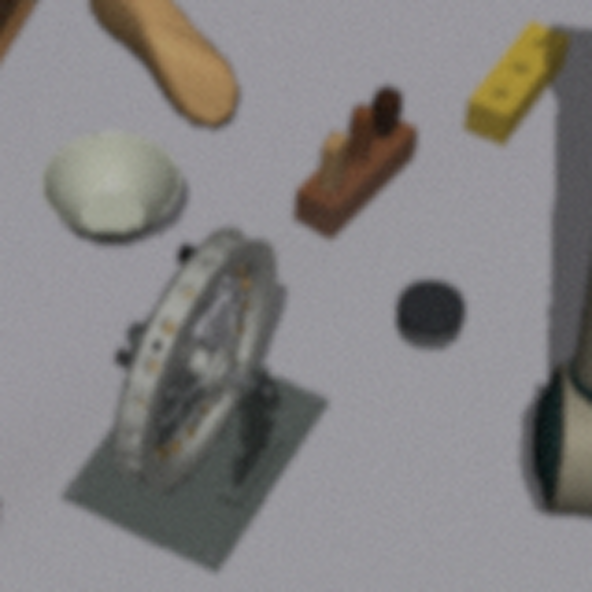

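```bash
python3 - <<'E'
from h import *
P=cloud("scene",np.load("pics/scene0.npy"))
m=(P[...,0]>.45)&(P[...,0]<.7)&(P[...,1]>-.1)&(P[...,1]<.22)&(P[...,2]>.19)&(P[...,2]<.27)
q=P[m];print(len(q),q.min(0),q.max(0))
# plane dir
c=q.mean(0);l=np.polyfit(q[:,1],q[:,0],1);print("x=a*y+b",l,"angle",np.degrees(np.arctan(l[0])), q[:,2].max())
# stand colors? block plane
for n in("scene","side"):
    K,Rm,t=cal(n);print(n,"cam at",-Rm.T@t)
# wheel plane assume through (0.56,0.06): valve ray
u,v=270+157/3.7,160+345/3.7
o,d=ray("side",u,v)
yaw=np.arctan(-l[0]);
C=np.array([np.polyval(l,.06),.06,.138])
n=np.array([np.cos(np.arctan(l[0])),-np.sin(np.arctan(l[0])),0])
s=((C-o)@n)/(d@n);X=o+s*d;print("valve",X,X-C,np.linalg.norm(X-C))
s,p,Rt=pose();K,Rm,t=cal("wrist");cw=-Rm.T@t
print("cam in tool",Rt.inv().apply(cw-p), Rt.inv().apply(Rm)) # rows=cam axes
E
```

```text
1287 [ 0.51197861 -0.04090802  0.19002254] [0.58726811 0.17562938 0.26305979]
x=a*y+b [0.2158622  0.53819628] angle 12.181089823506536 0.26305979376897215
scene cam at [ 1.49039225 -0.53894264  0.938437  ]
side cam at [0.22368812 1.03980471 1.40144547]
valve [0.56522878 0.12523039 0.21296006] [0.01408078 0.06523039 0.07496006] 0.1003607588120261
cam in tool [ 0.06750441  0.00026614 -0.1424922 ] [[-3.06940564e-04  9.99999807e-01  5.41018525e-04]
 [-9.63247932e-01 -1.50334826e-04 -2.68613846e-01]
 [-2.68613713e-01 -6.03583461e-04  9.63247792e-01]]
```

```bash
cat >> h.py <<'E'
WYAW=np.radians(12.18); WC=np.array([.548,.0675,.138])
def wdirs(C=None,yaw=None):
    y=WYAW if yaw is None else yaw
    ax=np.array([np.cos(y),-np.sin(y),0]); lf=np.array([np.sin(y),np.cos(y),0]); return ax,lf
def radial(deg,yaw=None):
    ax,lf=wdirs(yaw=yaw);a=np.radians(deg);return lf*np.sin(a)+np.array([0,0,np.cos(a)])
def toolR(z,x):
    z=z/np.linalg.norm(z);x=x-z*(x@z);x/=np.linalg.norm(x);return R.from_matrix(np.stack([x,np.cross(z,x),z],1))
CAM=np.array([.0675,.0003,-.1425])
def plan(P,Rt,lin=4.5,ang=8,n=None,p=None,Rc=None,dec=2):
    s,p0,R0=pose(); p=p0 if p is None else p; Rc=R0 if Rc is None else Rc
    P=np.asarray(P,float);rv=(Rc.inv()*Rt).as_rotvec();a=np.degrees(np.linalg.norm(rv));L=np.linalg.norm(P-p)*100
    n=n or int(max(np.ceil(L/lin),np.ceil(a/ang),1));rows=[]
    Rs=Rc;ps=p.copy()
    for i in range(n):
        f=(i+1)/n;Pd=p+(P-p)*f;Rd=Rc*R.from_rotvec(rv*f)
        d=Rs.inv().apply(Pd-ps)*100;w=np.degrees((Rs.inv()*Rd).as_rotvec())
        r=np.r_[d.round(dec),w.round(1)];rows.append(r)
        ps=ps+Rs.apply(r[:3]/100);Rs=Rs*R.from_rotvec(np.radians(r[3:]))
    print(f"L={L:.2f}cm a={a:.1f}deg n={n}");print(", ".join(",".join(f"{x:g}" for x in r) for r in rows))
    return ps,Rs
def st():
    s,p,Rc=pose();print("t",round(s["clock"],2),"p",p.round(4),"x",Rc.apply([1,0,0]).round(3),"z",Rc.apply([0,0,1]).round(3),"q",np.degrees(s["qpos"]).round(0),"F",s["contact_force"].round(2),"M",s["moment"].round(3),"w",round(s["width"],4))
E
python3 - <<'E'
from h import *
ax,lf=wdirs();r=radial(14);Rt=toolR(-r,-ax)
cam=WC+.36*r;P=cam-Rt.apply(CAM);print(P)
plan(P,Rt)
E
```

```text
[0.62502067 0.10440763 0.3491119 ]
L=77.97cm a=147.7deg n=19
3.27,-2.39,-0.62,0.3,-1,-7.7, 3.56,-1.94,-0.67,0.2,-0.9,-7.7, 3.77,-1.45,-0.72,0.3,-1,-7.7, 3.92,-0.93,-0.78,0.3,-0.9,-7.7, 4,-0.41,-0.84,0.3,-1,-7.7, 4,0.13,-0.91,0.2,-0.9,-7.8, 3.93,0.67,-0.97,0.3,-1,-7.7, 3.79,1.18,-1.04,0.3,-0.9,-7.7, 3.58,1.67,-1.11,0.3,-1,-7.7, 3.31,2.13,-1.18,0.2,-0.9,-7.7, 2.97,2.54,-1.24,0.3,-1,-7.7, 2.58,2.91,-1.3,0.3,-0.9,-7.7, 2.15,3.23,-1.35,0.3,-1,-7.7, 1.67,3.47,-1.41,0.2,-0.9,-7.7, 1.17,3.66,-1.44,0.3,-1,-7.7, 0.64,3.78,-1.47,0.3,-0.9,-7.7, 0.11,3.81,-1.51,0.3,-1,-7.8, -0.43,3.79,-1.51,0.2,-0.9,-7.7, -0.96,3.69,-1.52,0.3,-1,-7.7
```

Request:
servo_tool(deltas=[3.3,-2.4,-0.6,0.3,-1,-7.7,3.6,-1.9,-0.7,0.2,-0.9,-7.7,3.8,-1.4,-0.7,0.3,-1,-7.7,3.9,-0.9,-0.8,0.3,-0.9,-7.7,4,-0.4,-0.8,0.3,-1,-7.7,4,0.1,-0.9,0.2,-0.9,-7.8,3.9,0.7,-1,0.3,-1,-7.7,3.8,1.2,-1,0.3,-0.9,-7.7,3.6,1.7,-1.1,0.3,-1,-7.7,3.3,2.1,-1.2,0.2,-0.9,-7.7,3,2.5,-1.2,0.3,-1,-7.7,2.6,2.9,-1.3,0.3,-0.9,-7.7,2.2,3.2,-1.4,0.3,-1,-7.7,1.7,3.5,-1.4,0.2,-0.9,-7.7,1.2,3.7,-1.4,0.3,-1,-7.7,0.6,3.8,-1.5,0.3,-0.9,-7.7,0.1,3.8,-1.5,0.3,-1,-7.8,-0.4,3.8,-1.5,0.2,-0.9,-7.7,-1,3.7,-1.5,0.3,-1,-7.7])

```text
clock: 2.05
position: [0.6084, 0.1458, 0.3433]
ee_rot: [-0.016, 0.056, 0.991, -0.121]
contact_force: [1.3, -0.6, -0.0]
width: 0.0853
```

```bash
python3 - <<'E'
from h import *
st()
ax,lf=wdirs();r=radial(14);Rt=toolR(-r,-ax)
cam=WC+.36*r;P=cam-Rt.apply(CAM)
print(togo(P,Rt))
K=cal("wrist");p,d=eyes.get_image("wrist");cv2.imwrite("pics/w1.png",p[:,:,::-1]);np.savez("pics/w1.npz",d=d,K=K[0],R=K[1],t=K[2])
E
```

```text
t 2.05 p [0.6084 0.1458 0.3433] x [-0.993  0.114  0.018] z [-0.045 -0.239 -0.97 ] q [ 14.  22.  63. -13. 101. -71.] F [ 1.28 -0.55 -0.  ] M [ 0.049  0.005 -0.006] w 0.0853
(array([-2.11397939, -3.95359111,  0.35033523]), array([-0.08116514,  0.36781056,  5.68660545]))
```

View pics/w1.png

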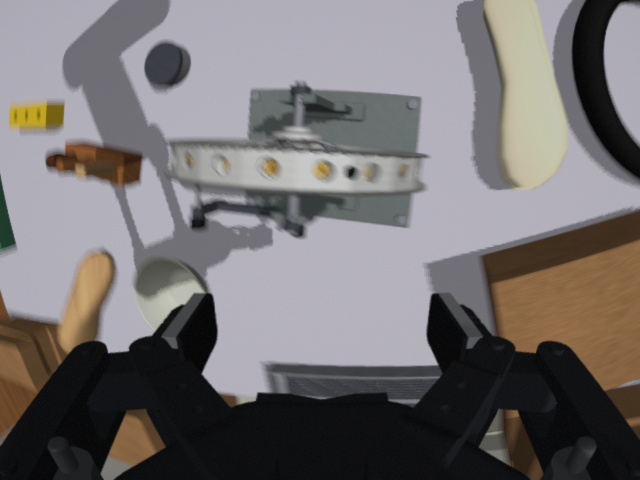

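```bash
python3 - <<'E'
from h import *
p=cv2.imread("pics/w1.png");crop(p,160,120,440,240,2.85,"c3.png")
E
```

```text
(no output)
```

View pics/c3.png

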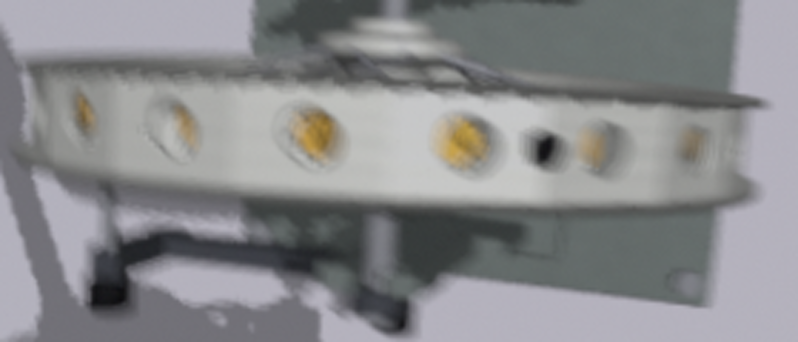

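```bash
cat > fit.py <<'E'
from h import *
from scipy.optimize import least_squares
def fit(obs,c0=(.548,.0675),yaw0=WYAW,ph0=41):
    """obs: list of (n,cal,k(angle offset from valve deg, + left),radius,u,v)"""
    def f(x):
        C=np.array([x[0],x[1],.138+x[4]]);e=[]
        for n,K,k,r,u,v in obs:
            e+=list(proj(n,C+r*radial(np.degrees(x[3])+k,x[2]),K)[0]-(u,v))
        return np.r_[e,x[4]/.001]
    s=least_squares(f,[*c0,yaw0,np.radians(ph0),0.]);return s.x,f(s.x)
E
python3 - <<'E'
from fit import *
z=np.load("pics/w1.npz");K=(z["K"],z["R"],z["t"])
o=[(-45-18,85,115),(-45,173,130),(-27,312,134),(-9,466,143),(0,545,149),(9,603,149),(27,690,146)]
o=[(-63,85,115),(-45,173,130),(-27,312,134),(-9,466,143),(0,545,149),(9,603,149),(27,690,146)]
obs=[("wrist",K,k,.119,160+u/2.85,120+v/2.85) for k,u,v in o]
x,e=fit(obs);print(x[:2],np.degrees(x[2:4]),x[4]);print(e.round(1))
P=cloud("wrist",z["d"],K)
for k,u,v in o:
    print(k,P[int(120+v/2.85),int(160+u/2.85)].round(4),(np.array([x[0],x[1],.138+x[4]])+.119*radial(np.degrees(x[3])+k,x[2])).round(4))
print(proj("side",np.array([x[0],x[1],.138])+.119*radial(np.degrees(x[3]),x[2])))
# depth: flange/stand check: rim points plane
m=(P[...,2]>.2)&(P[...,2]<.27);q=P[m];print(len(q),np.polyfit(q[:,1],q[:,0],1))
E
```

```text
[0.54856677 0.07225744] [10.32122232 37.13751766] -0.002393118633891599
[-3.   0.9 -0.9 -1.3 -0.3  0.5  1.5  0.2 -0.6 -0.8  1.1 -0.1  1.4  1.1
 -2.4]
-63 [0.5376 0.0034 0.2135] [0.5393 0.0212 0.2427]
-45 [0.5461 0.0458 0.2351] [0.5457 0.0562 0.2535]
-27 [0.5523 0.0871 0.2389] [0.5523 0.0929 0.2527]
-9 [0.5587 0.1239 0.2316] [0.5586 0.1275 0.2405]
0 [0.5617 0.1436 0.2331] [0.5614 0.1429 0.2305]
9 [0.5652 0.1526 0.1944] [0.5639 0.1567 0.2181]
27 [0.5686 0.1754 0.1587] [0.5678 0.1776 0.1875]
[[311.60247303 253.64596376]]
10216 [0.18444959 0.53417342]
```

```bash
sed -i 's/^WYAW=.*/WYAW=np.radians(10.32); WC=np.array([.5486,.0723,.1365]); PH=37.14/' h.py
cat >> h.py <<'E'
def headang(k): return PH+9-18*k
def camview(k,dist):
    ax,lf=wdirs();r=radial(headang(k));Rt=toolR(-r,-ax);return WC+(.107+dist)*r-Rt.apply(CAM),Rt
def snap(name):
    st();K=cal("wrist");p,d=eyes.get_image("wrist");cv2.imwrite(f"pics/{name}.png",p[:,:,::-1]);np.savez(f"pics/{name}.npz",d=d,K=K[0],R=K[1],t=K[2]);return K,p[:,:,::-1],d
E
python3 - <<'E'
from h import *
plan(*camview(1,.15))
E
```

```text
L=11.26cm a=15.2deg n=3
-0.63,-0.41,3.68,4.8,0.2,1.5, -0.65,-0.08,3.69,4.9,0.3,1.4, -0.67,0.25,3.69,4.8,0.2,1.5
```

Request:
servo_tool(deltas=[-0.6,-0.4,3.7,4.8,0.2,1.5,-0.7,-0.1,3.7,4.9,0.3,1.4,-0.7,0.2,3.7,4.8,0.2,1.5,0,0,0,0,0,0])

```text
clock: 2.5
position: [0.6278, 0.1154, 0.2346]
ee_rot: [-0.019, 0.087, 0.966, -0.245]
contact_force: [-0.8, 0.7, -0.8]
width: 0.0856
```

```bash
python3 - <<'E'
from h import *
K,p,d=snap("w2")
print(togo(*camview(1,.15)))
ax,lf=wdirs()
for k in (0,1,2):
  print(k,proj("wrist",WC+.107*radial(headang(k)),K))
u,v=proj("wrist",WC+.107*radial(headang(1)),K)[0].astype(int)
crop(p,max(u-60,0),max(v-45,0),u+60,v+45,6.5,"c4.png")
E
```

```text
t 2.5 p [0.6278 0.1154 0.2346] x [-0.984  0.177 -0.005] z [-0.08  -0.469 -0.879] q [ 18.  29.  70. -25.  94. -60.] F [-0.84  0.67 -0.85] M [ 0.298 -0.013 -0.006] w 0.0856
(array([ 0.37434059, -0.23200303,  0.21399871]), array([-0.11678195,  0.57900009, -0.18922707]))
0 [[393.80527943 132.91737889]]
1 [[313.08668239 131.59464311]]
2 [[233.94584822 133.66452517]]
```

View pics/w2.png

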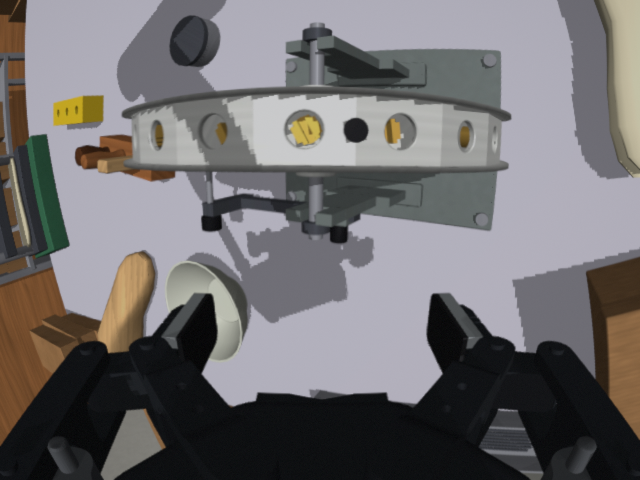

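View pics/c4.png

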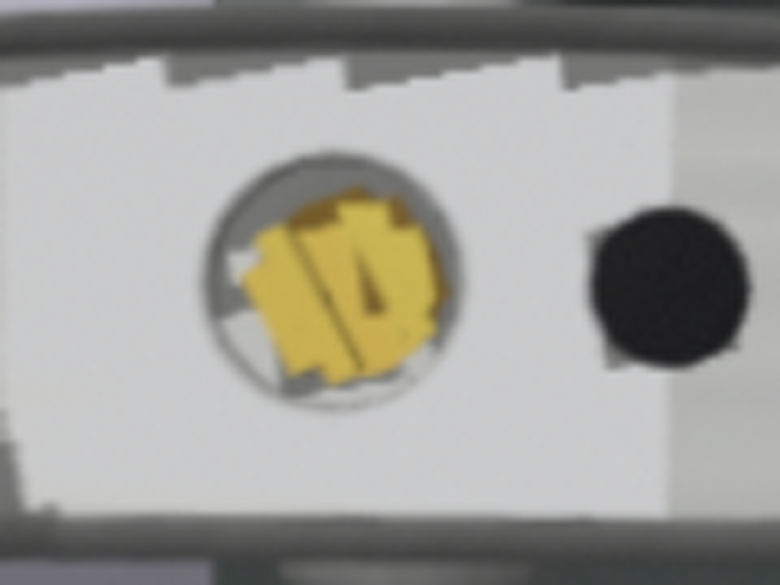

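```bash
cat >> h.py <<'E'
def slot(name,k,ang=None):
    z=np.load(f"pics/{name}.npz");K=(z["K"],z["R"],z["t"]);P=cloud("wrist",z["d"],K)
    ax,lf=wdirs();r=radial(headang(k));tg=np.cross(ax,r) # tg
    tg=lf*np.cos(np.radians(headang(k)))-np.array([0,0,1])*np.sin(np.radians(headang(k)))
    Q=P-WC;a=Q@ax;t=Q@tg;h=Q@r
    m=(np.hypot(a,t)<.0085)&(h>.09)&(h<.125)
    return a[m]*1e3,t[m]*1e3,h[m]*1e3,np.argwhere(m)
E
python3 - <<'E'
from h import *
a,t,h,ij=slot("w2",1)
print(len(h));print(np.histogram(h,bins=np.arange(96,124,1)))
i0,j0=ij.min(0);i1,j1=ij.max(0);G=np.full((i1-i0+1,j1-j0+1),0.)
for (i,j),x in zip(ij,h):G[i-i0,j-j0]=x
print(i0,j0)
for r in G: print(" ".join("%3.0f"%x if x else "  ." for x in r))
E
```

```text
1560
(array([  0,   0,   0,  13,  76,  96,  81, 129,  26,  10,  22, 180, 203,
        34,   1,   0,   0,   0,   0,   0,   5,  47, 248, 332,  57,   0,
         0]), array([ 96,  97,  98,  99, 100, 101, 102, 103, 104, 105, 106, 107, 108,
       109, 110, 111, 112, 113, 114, 115, 116, 117, 118, 119, 120, 121,
       122, 123]))
109 292
  .   .   .   .   .   .   .   .   .   .   .   .   .   .   . 119 119 119 119 119 119 119 118 119 119 119 121   .   .   .   .   .   .   .   .   .   .   .   .   .   .   .   .   .
  .   .   .   .   .   .   .   .   .   .   .   . 119 118 118 118 119 120 118 120 120 119 118 120 120 120 120 119 119 120   .   .   .   .   .   .   .   .   .   .   .   .   .   .
  .   .   .   .   .   .   .   .   .   .   .   .   .   .   .   .   . 116 120 119 119 119 119 118 119 120 117 120 119 120 119 118   .   .   .   .   .   .   .   .   .   .   .   .
  .   .   .   .   .   .   .   .   .   .   .   .   .   .   .   .   . 101 101 102 100 119 118 119 118 119 119 118 119 118 120 119 118 121   .   .   .   .   .   .   .   .   .   .
  .   .   .   .   .   .   .   .   .   .   .   .   . 102 101 1
[... 6630 characters left out ...]
   .   .   .   .   .   .   . 120 118 119 118 119 118 119 119 119 118 119 119 119 120 119 119 119 119 119 118 120 120 118 119 121   .   .   .   .   .   .   .   .   .   .   .
  .   .   .   .   .   .   .   .   .   . 119 120 119 119 118 119 119 118 119 120 119 119 118 119 119 120 118 119 118 119 118   .   .   .   .   .   .   .   .   .   .   .   .   .
  .   .   .   .   .   .   .   .   .   .   .   .   . 118 120 120 120 119 118 119 119 119 119 119 118 120 119 119 119   .   .   .   .   .   .   .   .   .   .   .   .   .   .   .
  .   .   .   .   .   .   .   .   .   .   .   .   .   .   . 119 119 119 119 118 120 119 119 119 119   .   .   .   .   .   .   .   .   .   .   .   .   .   .   .   .   .   .   .
```

```bash
cat >> h.py <<'E'
def headfit(name,k):
    from scipy.optimize import least_squares
    a,t,h,ij=slot(name,k)
    bed=np.median(h[h>116]);
    face=(h>106)&(h<111);hf=np.median(h[face])
    # circle centre: face+slot cells; fit disc by maximizing via edge of access hole: use bed pts boundary
    fl=(h>hf-6.3)&(h<hf-3.2)
    c=np.array([a[face].mean(),t[face].mean()])
    for _ in range(8):
        m=(face|fl)&(np.hypot(a-c[0],t-c[1])<5.5)
        c=0.5*c+0.5*np.array([a[m].mean(),t[m].mean()])
    s=fl&(np.hypot(a-c[0],t-c[1])<5.0)
    X=np.stack([a[s],t[s]],1);X0=X.mean(0);w,V=np.linalg.eigh(np.cov((X-X0).T));v=V[:,1];v=v*np.sign(v[0])
    print(name,"head",k,"centre a,t mm",c.round(2),"slot ctr",X0.round(2),"face h",hf.round(2),"bed",bed.round(2),"floor",np.median(h[s]).round(2),"slot angle (a->t) deg",np.degrees(np.arctan2(v[1],v[0])).round(1),"n",s.sum(),"sd",np.sqrt(w).round(2))
    return c,X0,hf,np.degrees(np.arctan2(v[1],v[0]))
E
python3 - <<'E'
from h import *
headfit("w2",1)
plan(*camview(2,.15))
E
```

```text
w2 head 1 centre a,t mm [-0.87 -2.58] slot ctr [-0.81 -2.64] face h 108.08 bed 119.08 floor 103.25 slot angle (a->t) deg 27.1 n 184 sd [0.89 2.88]
L=3.87cm a=18.1deg n=3
0.12,-1.26,0.26,-6,0.2,-0, 0.12,-1.27,0.14,-6.1,0.2,-0.1, 0.13,-1.29,-0.01,-6,0.2,0
```

Request:
servo_tool(deltas=[0.1,-1.4,0.2,-6,0.2,0,0.1,-1.4,0.1,-6.1,0.2,-0.1,0.1,-1.4,0,-6,0.2,0,0,0,0,0,0,0])

```text
clock: 2.95
position: [0.6213, 0.0772, 0.2609]
ee_rot: [-0.001, 0.088, 0.993, -0.08]
contact_force: [0.0, -0.8, 0.2]
width: 0.0855
```

```bash
python3 - <<'E'
from h import *
snap("w3")
headfit("w3",2)
headfit("w3",1)
plan(*camview(3,.15))
E
```

```text
t 2.95 p [0.6213 0.0772 0.2609] x [-0.985  0.175 -0.012] z [-0.016 -0.158 -0.987] q [  6.  21.  75.  -9.  86. -73.] F [ 0.01 -0.81  0.19] M [ 0.042  0.042 -0.032] w 0.0855
w3 head 2 centre a,t mm [-1.33 -2.29] slot ctr [-1.33 -2.08] face h 108.32 bed 119.33 floor 103.3 slot angle (a->t) deg 24.3 n 163 sd [0.97 2.79]
w3 head 1 centre a,t mm [-1.53  0.26] slot ctr [0.63 0.17] face h 107.93 bed 119.07 floor 103.67 slot angle (a->t) deg 29.5 n 32 sd [0.41 1.67]
L=3.73cm a=17.0deg n=3
0.11,-1.11,0.54,-5.7,0.2,0.1, 0.11,-1.17,0.43,-5.6,0.3,0.1, 0.11,-1.19,0.31,-5.7,0.2,0.1
```

Request:
servo_tool(deltas=[0.1,-1.3,0.5,-5.7,0.2,0.1,0.1,-1.3,0.4,-5.6,0.3,0.1,0.1,-1.3,0.3,-5.7,0.2,0.1,0,0,0,0,0,0])

```text
clock: 3.4
position: [0.6141, 0.0437, 0.2587]
ee_rot: [0.013, 0.085, 0.993, 0.075]
contact_force: [-0.0, 0.2, -0.9]
width: 0.0854
```

```bash
python3 - <<'E'
from h import *
K,p,d=snap("w4")
headfit("w4",3)
headfit("w4",2)
u,v=proj("wrist",WC+.107*radial(headang(3)),K)[0].astype(int)
crop(p,u-90,v-55,u+90,v+55,4.4,"c5.png")
z=np.load("pics/w3.npz");K=(z["K"],z["R"],z["t"]);p=cv2.imread("pics/w3.png")
u,v=proj("wrist",WC+.107*radial(headang(2)),K)[0].astype(int)
crop(p,u-90,v-55,u+90,v+55,4.4,"c6.png")
E
```

```text
t 3.4 p [0.6141 0.0437 0.2587] x [-0.985  0.172 -0.013] z [ 0.039  0.146 -0.989] q [ -8.  17.  81.   9.  81. -89.] F [-0.04  0.17 -0.94] M [-0.06   0.021 -0.016] w 0.0854
w4 head 3 centre a,t mm [-1.69 -1.77] slot ctr [-1.64 -1.76] face h 108.42 bed 119.4 floor 103.42 slot angle (a->t) deg 4.5 n 156 sd [0.88 2.83]
w4 head 2 centre a,t mm [-1.76  0.47] slot ctr [0.51 0.22] face h 108.19 bed 119.22 floor 103.54 slot angle (a->t) deg 25.7 n 36 sd [0.44 1.59]
```

View pics/c5.png

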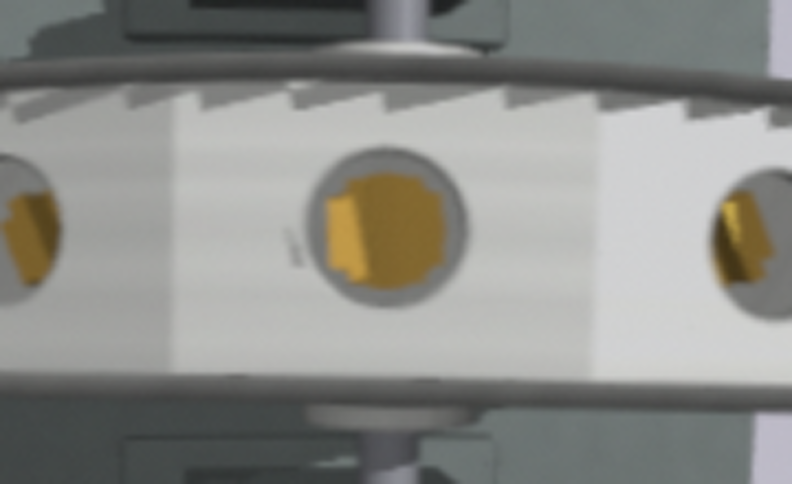

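View pics/c6.png

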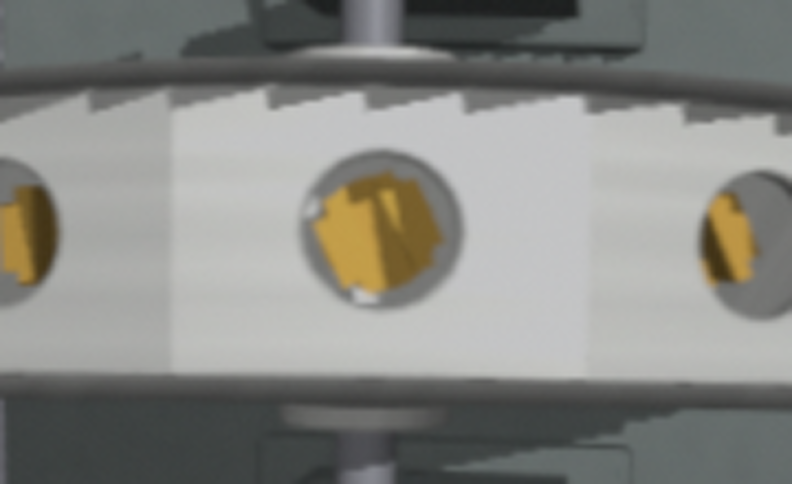

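View pics/w4.png

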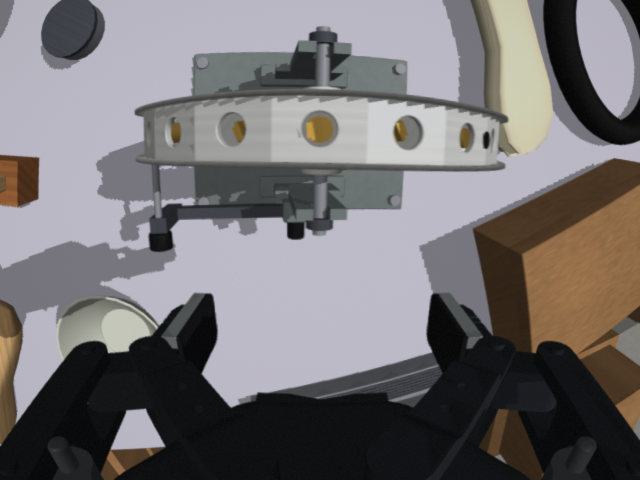

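```bash
python3 - <<'E'
from h import *
from scipy.optimize import least_squares
import io,contextlib
Hs=[]
for n,k in (("w2",1),("w3",2),("w4",3)):
    with contextlib.redirect_stdout(io.StringIO()): c,X0,hf,an=headfit(n,k)
    ax,lf=wdirs();th=np.radians(headang(k));r=radial(headang(k));tg=lf*np.cos(th)-np.array([0,0,1])*np.sin(th)
    Hs.append(WC+(c[0]*ax+c[1]*tg+hf*r)/1e3)
Hs=np.array(Hs);print(Hs.round(4))
f=lambda x:np.r_[np.concatenate([x[:3]+.107*radial(x[4]+9-18*k,x[3])-H for k,H in zip((1,2,3),Hs)])*1e3,(x[2]-.138)*1e3*.5]
s=least_squares(f,[.548,.072,.138,np.radians(10.3),36]);x=s.x;print(x[:3],np.degrees(x[3]),x[4],s.fun.round(2))
for z in ("w2","w3","w4"):
    Z=np.load(f"pics/{z}.npz");P=cloud("wrist",Z["d"],(Z["K"],Z["R"],Z["t"]));m=(P[...,2]>.21)&(P[...,2]<.27)&(abs(P[...,0]-.55)<.06);q=P[m];
    # outer flanges: plane fit via two parallel edges
    C=x[:3];ax,lf=wdirs(yaw=x[3]);Q=q-C;r=np.hypot(Q@lf,Q[:,2]);fl=(r>.121);a=Q[fl]@ax;t=Q[fl]@lf
    for sg in(1,-1):
        mm=a*sg>0.008;print(z,sg,mm.sum(),np.degrees(np.arctan(np.polyfit(t[mm],a[mm],1)[0])).round(2),np.median(a[mm]).round(4))
E
```

```text
[[0.5565 0.1204 0.233 ]
 [0.5503 0.0891 0.2435]
 [0.544  0.0563 0.2437]]
[0.54705816 0.07223655 0.13791723] 11.042382384877797 36.25694784009441 [-0.03 -0.03  0.02  0.05  0.05 -0.01 -0.02 -0.02  0.02 -0.04]
w2 1 2079 0.01 0.0137
w2 -1 2211 -0.17 -0.0139
w3 1 2021 -0.06 0.0138
w3 -1 2123 -0.1 -0.0138
w4 1 2221 -4.91 0.0139
w4 -1 2180 -0.05 -0.0137
```

```bash
sed -i 's/^WYAW=.*/WYAW=np.radians(11.04); WC=np.array([.54706,.07224,.1379]); PH=36.26/' h.py
python3 - <<'E'
from h import *
for n,k in (("w2",1),("w3",2),("w4",3)): headfit(n,k)
a=np.radians(76);Rt=toolR(np.array([0,0,-1.]),np.array([np.cos(a),np.sin(a),0]))
P=np.array([.513,-.272,.35])-Rt.apply(CAM);print(P)
plan(P,Rt,lin=4.8,ang=8.4)
E
```

```text
w2 head 1 centre a,t mm [ 0.1  -0.36] slot ctr [ 0.03 -0.16] face h 107.07 bed 117.92 floor 102.19 slot angle (a->t) deg 28.1 n 183 sd [0.89 2.88]
w3 head 2 centre a,t mm [-0.06 -0.18] slot ctr [-0.06  0.05] face h 107.06 bed 117.95 floor 101.99 slot angle (a->t) deg 25.1 n 161 sd [0.97 2.78]
w4 head 3 centre a,t mm [-0.03 -0.04] slot ctr [ 0.06 -0.05] face h 107.06 bed 117.9 floor 102.0 slot angle (a->t) deg 5.2 n 156 sd [0.88 2.83]
[ 0.49637918 -0.33742238  0.2075    ]
L=40.42cm a=94.6deg n=12
0.43,-3.34,-0.08,0.6,-0.5,7.8, -0.02,-3.37,-0.05,0.6,-0.6,7.9, -0.49,-3.33,-0,0.6,-0.5,7.8, -0.93,-3.24,0.03,0.6,-0.6,7.9, -1.37,-3.07,0.08,0.6,-0.5,7.8, -1.77,-2.86,0.12,0.7,-0.6,7.8, -2.15,-2.59,0.18,0.6,-0.5,7.9, -2.48,-2.27,0.22,0.6,-0.6,7.8, -2.76,-1.92,0.27,0.6,-0.5,7.8, -2.99,-1.51,0.32,0.6,-0.5,7.9, -3.17,-1.09,0.35,0.6,-0.6,7.8, -3.28,-0.64,0.4,0.6,-0.5,7.9
```

Request:
servo_tool(deltas=[0.4,-3.4,-0.1,0.6,-0.5,7.8,0,-3.4,0,0.6,-0.6,7.9,-0.5,-3.3,0,0.6,-0.5,7.8,-0.9,-3.2,0,0.6,-0.6,7.9,-1.4,-3.1,0.1,0.6,-0.5,7.8,-1.8,-2.9,0.1,0.7,-0.6,7.8,-2.2,-2.6,0.2,0.6,-0.5,7.9,-2.5,-2.3,0.2,0.6,-0.6,7.8,-2.8,-1.9,0.3,0.6,-0.5,7.8,-3,-1.5,0.3,0.6,-0.5,7.9,-3.2,-1.1,0.4,0.6,-0.6,7.8,-3.3,-0.6,0.4,0.6,-0.5,7.9,0,0,0,0,0,0])

```text
clock: 4.75
position: [0.5048, -0.3323, 0.2208]
ee_rot: [0.011, 0.798, 0.603, 0.001]
contact_force: [0.9, 0.5, -0.2]
width: 0.0852
```

```bash
python3 - <<'E'
from h import *
K,p,d=snap("b1")
u,v=proj("wrist",np.array([.513,-.272,.11]),K)[0].astype(int);print(u,v)
E
```

```text
t 4.75 p [ 0.5048 -0.3323  0.2208] x [ 0.272  0.962 -0.011] z [ 0.014 -0.015 -1.   ] q [-40.  18.  85.  -0.  76. -24.] F [ 0.94  0.48 -0.17] M [0.009 0.046 0.02 ] w 0.0852
306 145
```

View pics/b1.png

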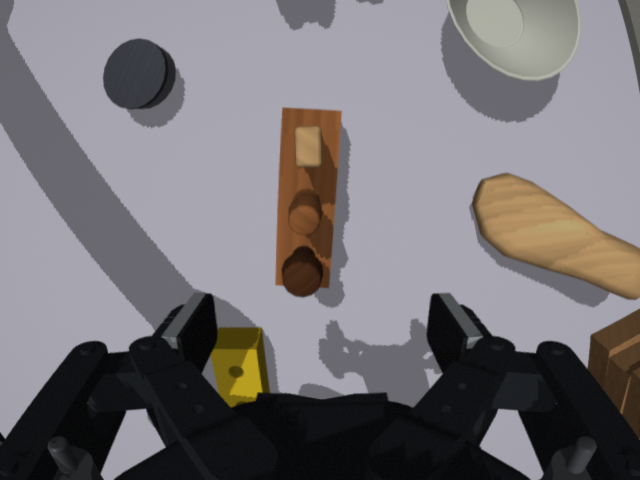

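```bash
python3 - <<'E'
from h import *
z=np.load("pics/b1.npz");K=(z["K"],z["R"],z["t"]);P=cloud("wrist",z["d"],K);p=cv2.imread("pics/b1.png")
crop(p,260,95,360,195,5,"c7.png")
w=np.zeros((480,640),bool);w[115:175,285:335]=1
m=w&(P[...,2]>.105);q=P[m];print(len(q),np.median(q[:,2]),q.min(0),q.max(0))
r=cv2.minAreaRect((q[:,:2]*1e4).astype(np.float32));print("handle rect (0.1mm)",r)
bx=P[(P[...,2]>.04)&(P[...,2]<.05)&(np.hypot(P[...,0]-.513,P[...,1]+.32)<.12)];rb=cv2.minAreaRect((bx[:,:2]*1e4).astype(np.float32));print("block",len(bx),rb,np.median(bx[:,2]))
for u,v in((305,213),(302,271)):print(P[v,u].round(4))
E
```

```text
1071 0.11169359188914935 [ 0.50242166 -0.28849171  0.10752838] [ 0.52475978 -0.25913909  0.36257231]
handle rect (0.1mm) ((5135.6513671875, -2732.658447265625), (281.23089599609375, 180.3343048095703), 75.65186309814453)
block 6491 ((4968.013671875, -3205.64990234375), (1598.9442138671875, 502.7338562011719), 70.70011138916016) 0.04587534897600226
[ 0.4996 -0.3152  0.1178]
[ 0.4835 -0.3601  0.1031]
```

View pics/c7.png

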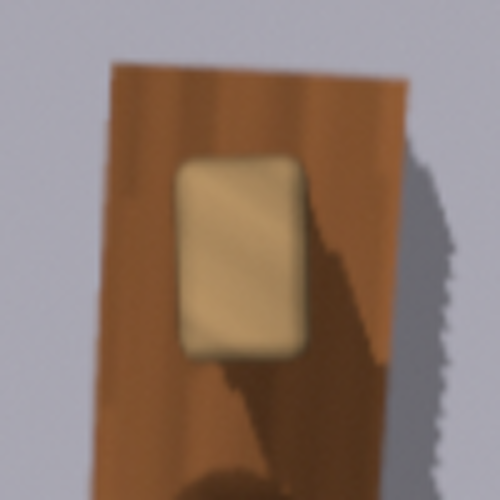

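```bash
python3 - <<'E'
from h import *
a=np.radians(75.65);Rt=toolR(np.array([0,0,-1.]),np.array([np.cos(a),np.sin(a),0]))
A=plan([.5136,-.2733,.19],Rt)
plan([.5136,-.2733,.061],Rt,p=A[0],Rc=A[1],n=4)
E
```

```text
L=6.55cm a=1.8deg n=2
2.87,-0.41,1.53,0.5,0.3,-0.6, 2.86,-0.36,1.55,0.6,0.2,-0.7
L=12.90cm a=0.0deg n=4
0,0,3.22,-0,0,0, 0,0,3.23,-0,0,0, 0,0,3.22,-0,0,0, 0,0,3.23,-0,0,0
```

Request:
servo_tool(deltas=[2.9,-0.4,1.5,0.5,0.3,-0.6,2.9,-0.4,1.5,0.6,0.2,-0.7,0,0,1,0,0,0,0,0,2,0,0,0], jaw=5)

```text
clock: 5.2
position: [0.5212, -0.2664, 0.1653]
ee_rot: [0.005, 0.786, 0.618, 0.002]
contact_force: [0.2, -0.2, 0.3]
width: 0.0499
```

```bash
python3 - <<'E'
from h import *
st()
a=np.radians(75.65);Rt=toolR(np.array([0,0,-1.]),np.array([np.cos(a),np.sin(a),0]))
print(togo([.5136,-.2733,.061],Rt))
E
```

```text
t 5.2 p [ 0.5212 -0.2664  0.1653] x [ 0.235  0.972 -0.003] z [ 0.01  -0.005 -1.   ] q [-34.  19.  92.   0.  69. -20.] F [ 0.17 -0.24  0.26] M [ 0.051 -0.072  0.075] w 0.0499
(array([-0.82449916, -0.68674632, 10.42560658]), array([0.62689255, 0.14785257, 0.76313936]))
```

Request:
servo_tool(deltas=[-0.8,-0.7,1,0.6,0.1,0.8,0,0,2.5,0,0,0,0,0,3,0,0,0,0,0,2,0,0,0,0,0,0,0,0,0])

```text
clock: 5.7
position: [0.5141, -0.2709, 0.0789]
ee_rot: [0.001, 0.787, 0.617, -0.001]
contact_force: [-0.7, -0.0, -0.2]
width: 0.0501
```

```bash
python3 - <<'E'
from h import *
st()
a=np.radians(75.65);Rt=toolR(np.array([0,0,-1.]),np.array([np.cos(a),np.sin(a),0]))
print(togo([.5136,-.2733,.061],Rt))
E
```

```text
t 5.7 p [ 0.5141 -0.2709  0.0789] x [ 0.24   0.971 -0.004] z [-0.    -0.004 -1.   ] q [-35.  23.  98.  -0.  58. -21.] F [-0.65 -0.03 -0.22] M [-0.001 -0.01  -0.042] w 0.0501
(array([-0.24022649,  0.0077951 ,  1.79521927]), array([0.04510361, 0.20196853, 0.47265602]))
```

Request:
servo_tool(deltas=[-0.2,0,1,0,0.2,0.5,0,0,0.9,0,0,0,0,0,0,0,0,0])

```text
clock: 6.0
position: [0.5154, -0.2746, 0.0613]
ee_rot: [0.002, 0.79, 0.613, 0.001]
contact_force: [-0.3, 0.1, 0.2]
width: 0.0501
```

```bash
python3 - <<'E'
from h import *
st()
a=np.radians(75.65);Rt=toolR(np.array([0,0,-1.]),np.array([np.cos(a),np.sin(a),0]))
print(togo([.5136,-.2733,.061],Rt))
E
```

```text
t 6.0 p [ 0.5154 -0.2746  0.0613] x [ 0.248  0.969 -0.002] z [ 0.004 -0.003 -1.   ] q [-35.  25.  99.  -0.  56. -20.] F [-0.29  0.11  0.17] M [-0.001 -0.052  0.034] w 0.0501
(array([ 0.07796905, -0.20107059,  0.03051922]), array([ 0.27674655,  0.10929766, -0.02696602]))
```

Request:
servo_tool(deltas=[0.1,-0.2,0,0.3,0.1,0,0,0,0,0,0,0])

```text
clock: 6.2
position: [0.5142, -0.2736, 0.0624]
ee_rot: [0.001, 0.79, 0.613, -0.0]
contact_force: [-0.5, 0.4, 0.3]
width: 0.0501
```

Request:
servo_tool(deltas=[0,0,0,0,0,0,0,0,0,0,0,0,0,0,0,0,0,0,0,0,0,0,0,0,0,0,0,0,0,0,0,0,0,0,0,0], jaw=0, grip_force=80)

```text
clock: 6.8
position: [0.5147, -0.2739, 0.0637]
ee_rot: [0.002, 0.79, 0.613, 0.0]
contact_force: [-0.2, 0.3, -0.0]
width: 0.0169
```

```bash
python3 - <<'E'
from h import *
st()
a=np.radians(75.65);Rt=toolR(np.array([0,0,-1.]),np.array([np.cos(a),np.sin(a),0]))
print(togo([.5136,-.2733,.061],Rt))
E
```

```text
t 6.8 p [ 0.5147 -0.2739  0.0637] x [ 0.248  0.969 -0.002] z [ 0.003 -0.002 -1.   ] q [-35.  24.  99.  -0.  56. -20.] F [-0.2   0.33 -0.01] M [ 0.051  0.067 -0.027] w 0.0169
(array([ 0.02949777, -0.12582722,  0.2656139 ]), array([ 0.18416943,  0.09365223, -0.02192288]))
```

Request:
servo_tool(deltas=[0,0,-1,0,0,0,0,0,-2,0,0,0,0,0,-3,0,0,0,0,0,-3,0,0,0,0,0,-3,0,0,0,0,0,-3,0,0,0,0,0,-1,0,0,0])

```text
clock: 7.5
position: [0.5129, -0.2725, 0.2302]
ee_rot: [-0.001, 0.79, 0.613, -0.0]
contact_force: [0.5, -1.0, -0.6]
width: 0.0174
```

```bash
python3 - <<'E'
from h import *
K,p,d=snap("d1")
crop(p,220,120,420,320,3,"c8.png")
E
```

```text
t 7.5 p [ 0.5129 -0.2725  0.2302] x [0.248 0.969 0.   ] z [-0.002  0.001 -1.   ] q [-35.  16.  86.  -0.  78. -20.] F [ 0.53 -0.98 -0.56] M [-0.055  0.011 -0.008] w 0.0174
```

View pics/d1.png

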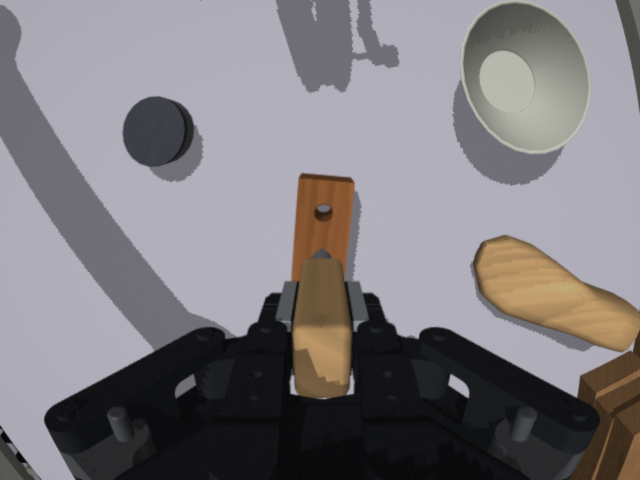

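View pics/c8.png

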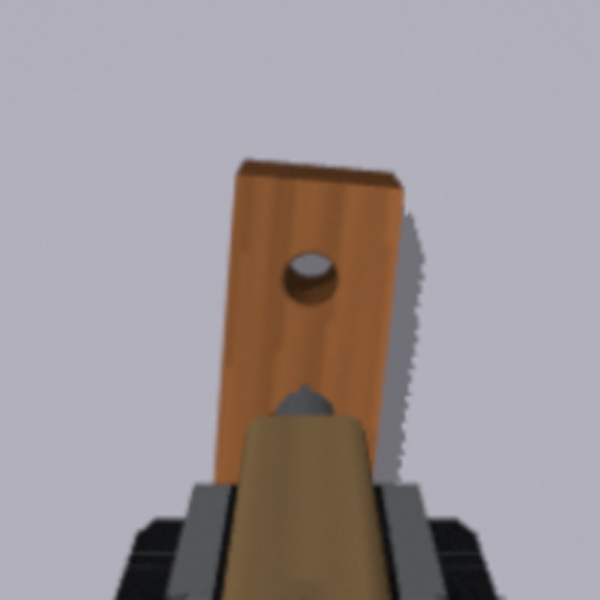

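```bash
python3 - <<'E'
from h import *
z=np.load("pics/d1.npz");K=(z["K"],z["R"],z["t"]);s,p,Rc=pose()
for X in ([.005,0,.0597],[.005,.001,.0597],[-.005,0,.0597],[.00575,0,.0537],[.014,.009,.0177],[.014,-.009,.0177],[.014,.009,-.048],[.014,-.009,-.048]):
    print(X,proj("wrist",p+Rc.apply(X),K).round(1))
P=cloud("wrist",z["d"],K);T=Rc.inv().apply(P.reshape(-1,3)-p).reshape(P.shape)*1e3
print("row tip");
for v in range(244,266,1): print(v,[tuple(T[v,u].round(1)) for u in (317,322,327)])
# handle face at x~14: edges in y per z
for zz in (-40,-30,10,15):
    m=(abs(T[...,2]-zz)<2)&(T[...,0]>5)&(abs(T[...,1])<12);q=T[m];print(zz,len(q),q[:,1].min().round(2),q[:,1].max().round(2),np.median(q[:,0]).round(2))
m=(T[...,2]>-45)&(T[...,2]<16)&(T[...,0]>10)&(abs(T[...,1])<7);q=T[m]
print(np.linalg.lstsq(np.c_[q[:,1],q[:,2],np.ones(len(q))],q[:,0],rcond=None)[0])
E
```

```text
[0.005, 0, 0.0597] [[322.6 248.1]]
[0.005, 0.001, 0.0597] [[324.4 248.1]]
[-0.005, 0, 0.0597] [[322.6 264.6]]
[0.00575, 0, 0.0537] [[322.6 250. ]]
[0.014, 0.009, 0.0177] [[342.6 256.5]]
[0.014, -0.009, 0.0177] [[302.9 256.5]]
[0.014, 0.009, -0.048] [[354.3 328.3]]
[0.014, -0.009, -0.048] [[292.  328.3]]
row tip
244 [(np.float64(-30.1), np.float64(-5.0), np.float64(185.6)), (np.float64(-29.9), np.float64(-0.4), np.float64(185.1)), (np.float64(-29.9), np.float64(4.2), np.float64(185.2))]
245 [(np.float64(-30.8), np.float64(-5.0), np.float64(184.9)), (np.float64(-30.7), np.float64(-0.4), np.float64(184.6)), (np.float64(-30.7), np.float64(4.2), np.float64(184.7))]
246 [(np.float64(-31.7), np.float64(-5.0), np.float64(184.8)), (np.float64(-32.0), np.float64(-0.4), np.float64(185.7)), (np.float64(-31.4), np.float64(4.2), np.float64(183.7))]
247 [(np.float64(-32.5), np.float64(-5.0), np.float64(184.2)), (np.float64(-32.4), np.float64(-0.4), np.float64(184.0)), (np.float64(-32.5), np.float64(4.2), np.float64(184.0))]
248 [(np.float64(-33.8), np.float64(-5.0), np.float64(185.3)), (np.float64(
[... 2449 characters left out ...]
13.8), np.float64(1.8), np.float64(10.7))]
263 [(np.float64(14.2), np.float64(-2.5), np.float64(8.4)), (np.float64(13.9), np.float64(-0.3), np.float64(9.1)), (np.float64(14.4), np.float64(1.8), np.float64(7.8))]
264 [(np.float64(14.2), np.float64(-2.5), np.float64(6.9)), (np.float64(14.3), np.float64(-0.3), np.float64(6.8)), (np.float64(14.7), np.float64(1.8), np.float64(5.8))]
265 [(np.float64(14.7), np.float64(-2.4), np.float64(4.3)), (np.float64(14.3), np.float64(-0.3), np.float64(5.6)), (np.float64(14.6), np.float64(1.8), np.float64(4.8))]
-40 364 -11.99 11.94 13.95
-30 344 -11.92 11.95 13.86
10 106 -9.54 8.35 14.17
15 46 -9.35 8.12 13.96
[-6.76454175e-03  2.09782975e-03  1.41718928e+01]
```

```bash
cat >> h.py <<'E'
TIP=np.array([.0001,-.0005,.059])
def drv(k,sl,rad,da=0,dt=0):
    """tool pose with blade along slot angle sl (a->t deg) at head k, tip at radius rad; da,dt lateral offsets m"""
    ax,lf=wdirs();th=np.radians(headang(k));r=radial(headang(k));tg=lf*np.cos(th)-np.array([0,0,1])*np.sin(th)
    s=np.radians(sl);x=-(np.cos(s)*ax+np.sin(s)*tg);Rt=toolR(-r,x)
    return WC+rad*r+da*ax+dt*tg-Rt.apply(TIP),Rt
def err(k,sl,rad,**kw):
    d,w=togo(*drv(k,sl,rad,**kw));print("to go cm",d.round(2),"deg",w.round(1))
E
python3 - <<'E'
from h import *
s,p,Rc=pose()
A=plan(p+[0,.08,.11],Rc)
A=plan(*drv(1,28.1,.180),p=A[0],Rc=A[1],ang=8.4)
print(A[0])
E
```

```text
L=13.60cm a=0.0deg n=4
1.94,-0.5,-2.75,0,0,0, 1.94,-0.5,-2.75,0,0,0, 1.93,-0.5,-2.75,0,0,0, 1.94,-0.5,-2.75,0,0,0
L=37.69cm a=123.2deg n=15
2.5,-0.26,-0.06,1.9,-1.2,-7.9, 2.51,0.08,-0.12,1.8,-1.2,-7.9, 2.47,0.42,-0.17,1.9,-1.2,-7.9, 2.38,0.75,-0.24,1.8,-1.2,-8, 2.26,1.06,-0.32,1.8,-1.2,-7.9, 2.08,1.35,-0.41,1.9,-1.2,-7.9, 1.86,1.61,-0.49,1.8,-1.1,-7.9, 1.62,1.84,-0.58,1.9,-1.2,-7.9, 1.33,2.01,-0.68,1.9,-1.2,-7.9, 1.04,2.16,-0.77,1.8,-1.2,-7.9, 0.71,2.25,-0.86,1.9,-1.2,-8, 0.38,2.3,-0.95,1.8,-1.2,-7.9, 0.04,2.29,-1.02,1.9,-1.2,-7.9, -0.3,2.24,-1.1,1.8,-1.2,-7.9, -0.62,2.14,-1.15,1.9,-1.2,-7.9
[0.56792905 0.1800996  0.35015511]
```

Request:
servo_tool(deltas=[1.9,-0.5,-2.8,0,0,0,1.9,-0.5,-2.8,0,0,0,1.9,-0.5,-2.8,0,0,0,1.9,-0.5,-2.8,0,0,0,2.5,-0.3,-0.1,1.9,-1.2,-7.9,2.5,0.1,-0.1,1.8,-1.2,-7.9,2.5,0.4,-0.2,1.9,-1.2,-7.9,2.4,0.8,-0.2,1.8,-1.2,-8,2.3,1.1,-0.3,1.8,-1.2,-7.9,2.1,1.4,-0.4,1.9,-1.2,-7.9,1.9,1.6,-0.5,1.8,-1.1,-7.9,1.6,1.8,-0.6,1.9,-1.2,-7.9,1.3,2,-0.7,1.9,-1.2,-7.9,1,2.2,-0.8,1.8,-1.2,-7.9,0.7,2.3,-0.9,1.9,-1.2,-8,0.4,2.3,-1,1.8,-1.2,-7.9,0,2.3,-1,1.9,-1.2,-7.9,-0.3,2.2,-1.1,1.8,-1.2,-7.9,-0.6,2.1,-1.2,1.9,-1.2,-7.9,0,0,0,0,0,0])

```text
clock: 9.55
position: [0.5517, 0.2012, 0.325]
ee_rot: [-0.104, -0.191, 0.951, -0.22]
contact_force: [0.7, -0.0, -0.8]
width: 0.0172
```

```bash
python3 - <<'E'
from h import *
st()
err(1,28.1,.180)
plan(*drv(1,28.1,.134))
E
```

```text
t 9.55 p [0.5517 0.2012 0.325 ] x [-0.906 -0.318  0.281] z [-0.113 -0.457 -0.882] q [ 26.  26.  64. -22. 108. -90.] F [ 0.69 -0.02 -0.76] M [ 0.323 -0.055  0.033] w 0.0172
to go cm [-0.09 -3.36 -1.44] deg [-0.  -1.6  6. ]
L=4.62cm a=6.2deg n=2
-0.11,-1.68,1.58,-0,-0.8,3, -0.18,-1.68,1.58,-0,-0.8,3
```

Request:
servo_tool(deltas=[-0.1,-1.7,0.8,0,-0.8,3,-0.1,-1.7,1,0,-0.8,3,-0.1,0,1,0,0,0,0,0,0,0,0,0])

```text
clock: 9.95
position: [0.5637, 0.1604, 0.3056]
ee_rot: [-0.082, -0.144, 0.961, -0.223]
contact_force: [-0.4, 0.1, -1.4]
width: 0.0172
```

```bash
python3 - <<'E'
from h import *
K,p,d=snap("n1a")
err(1,28.1,.134)
u,v=proj("wrist",WC+.107*radial(headang(1)),K)[0].astype(int);print(u,v)
crop(p,u-80,v-60,u+80,v+60,5,"c9.png")
headfit("n1a",1)
E
```

```text
t 9.95 p [0.5637 0.1604 0.3056] x [-0.945 -0.239  0.222] z [-0.094 -0.452 -0.887] q [ 23.  24.  69. -23. 102. -86.] F [-0.38  0.08 -1.43] M [ 0.237 -0.037 -0.01 ] w 0.0172
to go cm [ 0.1 -0.2 -0.2] deg [-0.1 -0.3  0. ]
317 245
n1a head 1 centre a,t mm [ 0.67 -0.28] slot ctr [0.99 0.29] face h 107.06 bed 117.78 floor 102.02 slot angle (a->t) deg 29.6 n 53 sd [0.89 2.27]
```

View pics/c9.png

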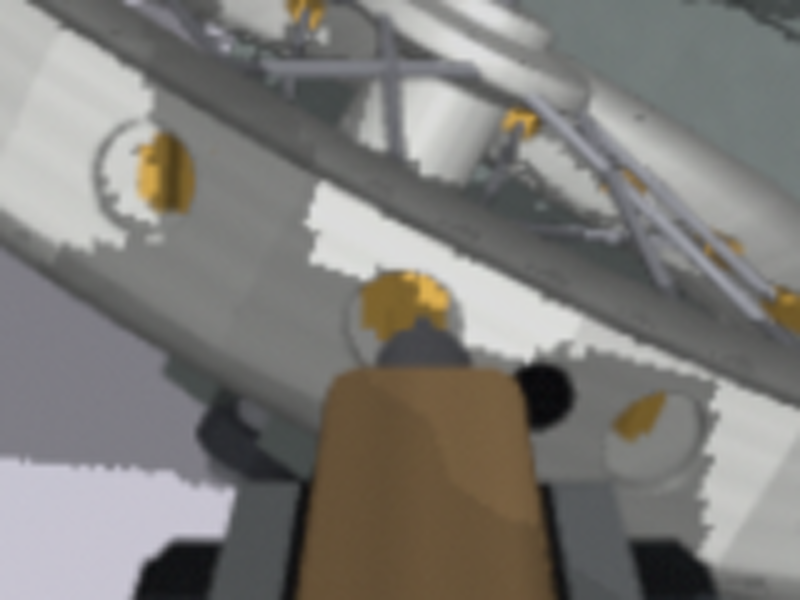

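Request:
servo_tool(deltas=[0.1,-0.2,0,-0.1,-0.3,0,0,0,0.5,0,0,0,0,0,0,0,0,0])

```text
clock: 10.3
position: [0.5631, 0.1567, 0.3023]
ee_rot: [-0.08, -0.145, 0.961, -0.221]
contact_force: [-0.6, 0.4, -1.9]
width: 0.017
```

```bash
python3 - <<'E'
from h import *
st();err(1,28.1,.134)
st();err(1,28.1,.134)
E
```

```text
t 10.3 p [0.5631 0.1567 0.3023] x [-0.946 -0.243  0.217] z [-0.089 -0.448 -0.889] q [ 22.  24.  69. -23. 101. -86.] F [-0.61  0.35 -1.88] M [ 0.274 -0.105 -0.016] w 0.017
to go cm [ 0.   -0.07 -0.75] deg [ 0.1 -0.1  0.1]
t 10.3 p [0.5631 0.1567 0.3023] x [-0.946 -0.243  0.217] z [-0.089 -0.448 -0.889] q [ 22.  24.  69. -23. 101. -86.] F [-0.61  0.35 -1.88] M [ 0.274 -0.105 -0.016] w 0.017
to go cm [ 0.   -0.07 -0.75] deg [ 0.1 -0.1  0.1]
```

Request:
servo_tool(deltas=[0,-0.1,0.4,0,-0.1,0,0,0,0.5,0,0,0,0,0,0.3,0,0,0,0,0,0,0,0,0])

```text
clock: 10.7
position: [0.5622, 0.1506, 0.2914]
ee_rot: [-0.078, -0.145, 0.961, -0.221]
contact_force: [0.2, -0.0, -1.3]
width: 0.0171
```

```bash
python3 - <<'E'
from h import *
K,p,d=snap("n1b");err(1,28.1,.107)
crop(p,240,185,400,305,5,"c10.png")
E
```

```text
t 10.7 p [0.5622 0.1506 0.2914] x [-0.946 -0.245  0.215] z [-0.086 -0.447 -0.89 ] q [ 22.  24.  71. -23. 100. -86.] F [ 0.24 -0.03 -1.33] M [ 0.255 -0.07   0.018] w 0.0171
to go cm [ 0.01 -0.01  0.71] deg [0.1 0.1 0.1]
```

View pics/c10.png

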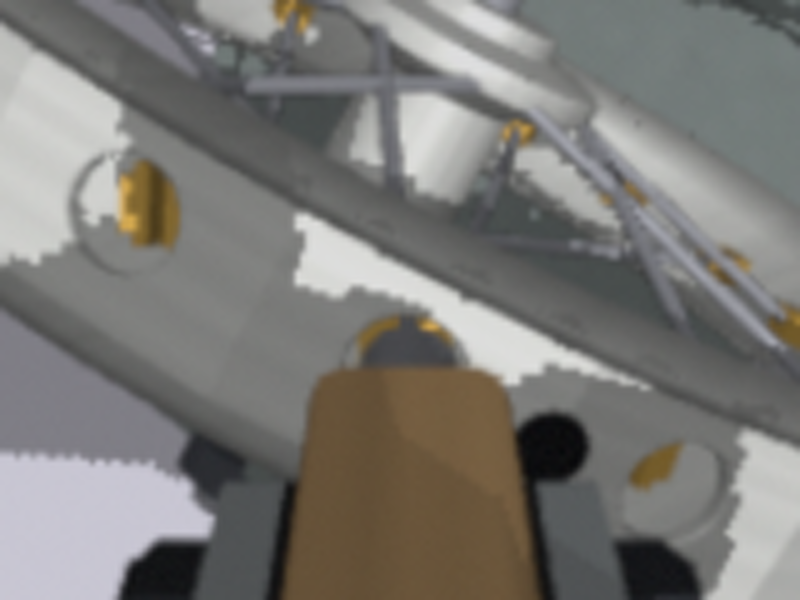

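Request:
servo_tool(deltas=[0,0,0.25,0.1,0.1,0.1,0,0,0.2,0,0,0,0,0,0.2,0,0,0])

```text
clock: 11.05
position: [0.562, 0.1478, 0.2857]
ee_rot: [-0.078, -0.144, 0.961, -0.222]
contact_force: [0.2, 0.5, -0.9]
width: 0.0173
```

```bash
python3 - <<'E'
from h import *
st();err(1,28.1,.107)
E
```

```text
t 11.05 p [0.562  0.1478 0.2857] x [-0.946 -0.242  0.214] z [-0.087 -0.449 -0.889] q [ 22.  24.  72. -23.  99. -86.] F [ 0.19  0.5  -0.89] M [ 0.331 -0.024 -0.033] w 0.0173
to go cm [ 0.04 -0.01  0.07] deg [ 0.   0.1 -0. ]
```

Request:
servo_tool(deltas=[0.04,0,0.1,0,0,0,0,0,0.1,0,0,0])

```text
clock: 11.25
position: [0.5613, 0.1466, 0.2837]
ee_rot: [-0.078, -0.144, 0.961, -0.222]
contact_force: [0.3, -0.5, -1.8]
width: 0.0172
```

```bash
python3 - <<'E'
from h import *
st();err(1,28.1,.107)
E
```

```text
t 11.25 p [0.5613 0.1466 0.2837] x [-0.946 -0.242  0.215] z [-0.087 -0.449 -0.889] q [ 22.  24.  72. -23.  99. -86.] F [ 0.32 -0.48 -1.85] M [ 0.296 -0.113  0.052] w 0.0172
to go cm [-0.01 -0.01 -0.17] deg [ 0.   0.1 -0. ]
```

Request:
servo_tool(deltas=[0,0,0.1,0,0,0,0,0,0.1,0,0,0])

```text
clock: 11.45
position: [0.5611, 0.1457, 0.2818]
ee_rot: [-0.078, -0.144, 0.961, -0.222]
contact_force: [0.2, -0.0, -1.2]
width: 0.0172
```

```bash
python3 - <<'E'
from h import *
st();err(1,28.1,.107)
E
```

```text
t 11.45 p [0.5611 0.1457 0.2818] x [-0.946 -0.242  0.215] z [-0.087 -0.449 -0.889] q [ 22.  24.  73. -23.  98. -86.] F [ 0.2  -0.03 -1.21] M [ 0.234 -0.094 -0.008] w 0.0172
to go cm [-0.01 -0.01 -0.38] deg [ 0.   0.1 -0. ]
```

```bash
python3 - <<'E'
from h import *
plan(*drv(1,28.1-49,.1035),ang=7)
E
```

```text
L=0.06cm a=49.0deg n=7
-0.01,-0,-0,0,0,7, -0,-0.01,-0.01,0,0,7, -0.01,-0,-0,0,0,7, -0.01,-0,-0.01,0,0,7, -0,-0.01,-0,0,0,7, -0.01,0,-0.01,0,0,7, -0.01,0,-0,0.1,0,7
```

Request:
servo_tool(deltas=[-0.01,0,0,0,0,6,0,-0.01,0,0,0,7,-0.01,0,0,0,0,7,-0.01,0,0,0,0,7,0,-0.01,0,0,0,7,-0.01,0,0,0,0,5,0,0,0,0,0,0])

```text
clock: 12.15
position: [0.5613, 0.1453, 0.2818]
ee_rot: [0.003, 0.198, 0.952, -0.235]
contact_force: [-0.0, 0.3, -1.4]
width: 0.0175
```

```bash
python3 - <<'E'
from h import *
st();err(1,28.1-49,.1035)
E
```

```text
t 12.15 p [0.5613 0.1453 0.2818] x [-0.922  0.375 -0.099] z [-0.087 -0.449 -0.889] q [ 22.  24.  73. -23.  98. -45.] F [-0.01  0.28 -1.39] M [ 0.335 -0.085  0.064] w 0.0175
to go cm [-0.03  0.02 -0.05] deg [0.  0.  8.4]
```

Request:
servo_tool(deltas=[-0.02,0.02,-0.03,0,0,7,0,0,0,0,0,7,0,0,0,0,0,7,0,0,0,0,0,7,0,0,0,0,0,7,0,0,0,0,0,7,0,0,0,0,0,4,0,0,0,0,0,0])

```text
clock: 12.95
position: [0.5614, 0.1455, 0.2817]
ee_rot: [0.096, 0.56, 0.794, -0.215]
contact_force: [0.4, -0.4, -1.6]
width: 0.0171
```

```bash
python3 - <<'E'
from h import *
st();err(1,28.1-95,.1035)
E
```

```text
t 12.95 p [0.5614 0.1455 0.2817] x [-0.354  0.848 -0.394] z [-0.087 -0.449 -0.889] q [ 22.  24.  73. -23.  98.   2.] F [ 0.39 -0.44 -1.61] M [ 0.258 -0.041  0.007] w 0.0171
to go cm [-0.05  0.02 -0.05] deg [ 0.  -0.   7.6]
```

Request:
servo_tool(deltas=[-0.04,0.02,-0.02,0,0,4,0,0,0,0,0,4,0,0,0,0,0,0])

```text
clock: 13.25
position: [0.5615, 0.1454, 0.2817]
ee_rot: [0.11, 0.612, 0.755, -0.208]
contact_force: [0.2, -0.1, -0.5]
width: 0.017
```

```bash
python3 - <<'E'
from h import *
st();err(1,28.1-95,.1035)
E
```

```text
t 13.25 p [0.5615 0.1454 0.2817] x [-0.226  0.879 -0.421] z [-0.088 -0.449 -0.889] q [ 22.  24.  73. -23.  98.   9.] F [ 0.16 -0.07 -0.51] M [ 0.296 -0.024 -0.   ] w 0.017
to go cm [-0.05  0.01 -0.05] deg [-0.  -0.1 -0.2]
```

Request:
servo_tool(deltas=[0,0,0,0,0,-4,0,0,-0.5,0,0,-1,0,0,-1,0,0,0,0,0,-1,0,0,0,0,0,0,0,0,0])

```text
clock: 13.75
position: [0.5643, 0.1577, 0.3063]
ee_rot: [0.1, 0.575, 0.784, -0.212]
contact_force: [0.1, 0.2, -1.2]
width: 0.0173
```

```bash
python3 - <<'E'
from h import *
K,p,d=snap("n1c");err(1,28.1-90,.130)
crop(p,240,185,400,305,5,"c11.png")
headfit("n1c",1)
a,t,h,ij=slot("n1c",1)
i0,j0=ij.min(0);i1,j1=ij.max(0);G=np.full((i1-i0+1,j1-j0+1),0.)
for (i,j),x in zip(ij,h):G[i-i0,j-j0]=x
for r in G: print(" ".join("%3.0f"%x if x else "  ." for x in r))
E
```

```text
t 13.75 p [0.5643 0.1577 0.3063] x [-0.319  0.858 -0.401] z [-0.087 -0.448 -0.89 ] q [ 22.  24.  69. -23. 102.   3.] F [ 0.11  0.17 -1.15] M [ 0.249 -0.056 -0.023] w 0.0173
to go cm [-0.03  0.   -0.  ] deg [ 0.  -0.1  0.5]
n1c head 1 centre a,t mm [-0.33 -0.33] slot ctr [ 0.04 -0.46] face h 106.95 bed 117.91 floor 101.89 slot angle (a->t) deg -51.6 n 35 sd [0.85 1.58]
  .   .   .   .   .   .   .   . 118 118 118 117 118 118 118 118 118 118 118   .   .   .   .   .   .   .   .   .
  .   .   .   .   .   .   . 118 117 118 118 118 118 119 118 119 117 118 117 118 118 117   .   .   .   .   .   .
  .   .   .   .   . 118 117 118 118 116 107 100 101 102 102 106 107 118 118 119 118 118 118   .   .   .   .   .
  .   .   .   . 119 119 118 108 107 106 108 102 102 102 102 107 107 107 107 107 117 118 118 118   .   .   .   .
  .   .   . 117 117 107 106 107 107 107 106 103 102 101 102 107 107 106 106 105 106 107 118 117   .   .   .   .
  .   . 118 119 107 107 107 107 107 107 108 102 103 101 102 101 106 108 105 106 106 108 119 118 117   .   .   .
  . 118 118 118 102 107 106 106 107 107 106 102 102 101 1
[... 922 characters left out ...]
 101   .   . 115 119 118 118
118 118 115   .   .   .   .   .   .   .   .   .   .   .   .   .   .   .   .   .   .   .   .   . 118 118 118 118
118 117 117   .   .   .   .   .   .   .   .   .   .   .   .   .   .   .   .   .   .   .   .   . 118 118 118   .
119 118 117 115   .   .   .   .   .   .   .   .   .   .   .   .   .   .   .   .   .   .   . 117 118 117 118   .
  . 118 117 116   .   .   .   .   .   .   .   .   .   .   .   .   .   .   .   .   .   .   . 117 118 118 118   .
  .   . 118 118   .   .   .   .   .   .   .   .   .   .   .   .   .   .   .   .   .   .   . 118 119 118   .   .
  .   . 118 119   .   .   .   .   .   .   .   .   .   .   .   .   .   .   .   .   .   .   .   . 117 119   .   .
```

View pics/c11.png

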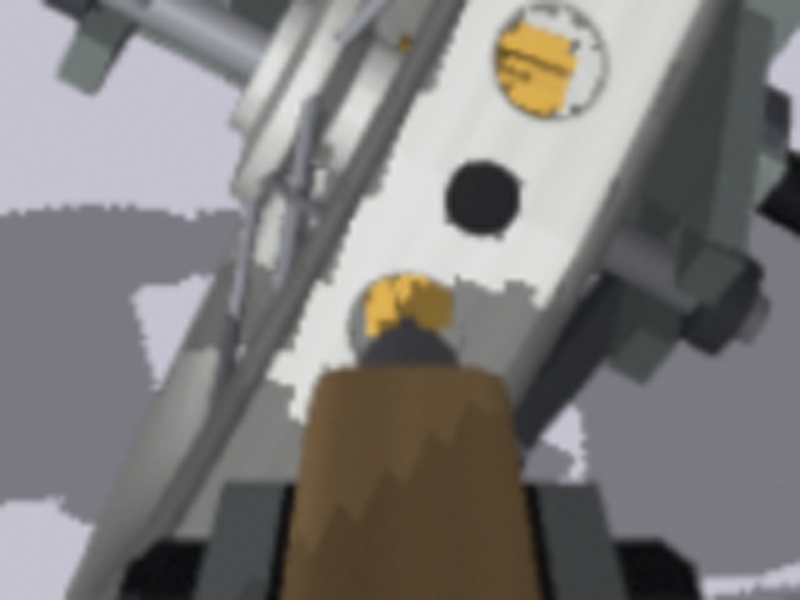

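```bash
cat >> h.py <<'E'
def edges(name,k,plot=False):
    z=np.load(f"pics/{name}.npz");K=(z["K"],z["R"],z["t"]);P=cloud("wrist",z["d"],K)
    ax,lf=wdirs();th=np.radians(headang(k));r=radial(headang(k));tg=lf*np.cos(th)-np.array([0,0,1])*np.sin(th)
    h=(P-WC)@r*1e3; o=-K[1].T@K[2]
    # intersect pixel-edge rays with face plane (h=107)
    def onface(u,v):
        o_,d=ray("wrist",u,v,K);s=((.107-(o_-WC)@r)/(d@r));X=o_+d*s-WC;return np.array([X@ax,X@tg])*1e3
    uu,vv=proj("wrist",WC+.107*r,K)[0]
    ptsF=[]
    for v in range(int(vv)-22,int(vv)+23):
        for u in range(int(uu)-22,int(uu)+23):
            for du,dv in((1,0),(0,1)):
                a,b=h[v,u],h[v+dv,u+du]
                for lo,hi in((a,b),(b,a)):
                    if 100.9<lo<104.6 and 105.6<hi<108.8:
                        q=onface(u+du/2,v+dv/2)
                        if np.hypot(*q)<4.6: ptsF.append(q)
    X=np.array(ptsF)
    # two parallel lines at +-1.6 about centre offset c: fit angle
    from scipy.optimize import least_squares
    best=None
    for a0 in np.radians(np.arange(0,180,10)):
        f=lambda x:np.abs(-np.sin(x[0])*X[:,0]+np.cos(x[0])*X[:,1]-x[1])-1.6
        s=least_squares(f,[a0,0],loss="soft_l1",f_scale=.3,bounds=([a0-.2,-1.5],[a0+.2,1.5]))
        if best is None or s.cost<best.cost:best=s
    an=(np.degrees(best.x[0])+90)%180-90
    print(name,k,"edge fit angle",an.round(1),"offset",best.x[1].round(2),"rms",np.sqrt(np.mean(best.fun**2)).round(2),"n",len(X));return an
E
python3 - <<'E'
from h import *
for n,k in (("w2",1),("n1a",1),("w3",2),("w3",1),("w4",3),("w4",2),("n1c",1)): edges(n,k)
E
```

```text
w2 1 edge fit angle 28.0 offset 0.03 rms 0.14 n 53
n1a 1 edge fit angle 32.7 offset -0.05 rms 0.19 n 20
w3 2 edge fit angle 24.9 offset -0.02 rms 0.17 n 55
w3 1 edge fit angle 35.5 offset -0.71 rms 0.3 n 9
w4 3 edge fit angle 4.5 offset -0.01 rms 0.15 n 34
w4 2 edge fit angle 26.9 offset -0.77 rms 0.46 n 14
n1c 1 edge fit angle -56.6 offset 0.19 rms 0.21 n 17
```

Request:
servo_tool(deltas=[-1.5,0,0,0,0,0,-2.5,0,0,0,0,0,-2.2,0,0.5,0,0,0,-0.6,0,0.6,0,0,0,0,0,0,0,0,0])

```text
clock: 14.3
position: [0.5858, 0.0896, 0.3244]
ee_rot: [0.1, 0.574, 0.784, -0.214]
contact_force: [0.3, -0.9, -1.0]
width: 0.017
```

```bash
python3 - <<'E'
from h import *
K,p,d=snap("n1d")
u,v=proj("wrist",WC+.107*radial(headang(1)),K)[0].astype(int);print(u,v)
crop(p,u-80,v-60,u+80,v+60,5,"c12.png")
headfit("n1d",1);edges("n1d",1)
headfit("n1d",0);edges("n1d",0)
E
```

```text
t 14.3 p [0.5858 0.0896 0.3244] x [-0.321  0.857 -0.403] z [-0.088 -0.451 -0.888] q [ 16.  23.  68. -25. 101.  -3.] F [ 0.26 -0.89 -0.96] M [ 0.365 -0.091 -0.04 ] w 0.017
322 128
n1d head 1 centre a,t mm [0.2  0.26] slot ctr [-0.3   0.05] face h 107.07 bed 118.0 floor 102.22 slot angle (a->t) deg -55.2 n 88 sd [0.88 2.85]
n1d 1 edge fit angle -55.0 offset 0.2 rms 0.17 n 32
n1d head 0 centre a,t mm [-0.62  2.73] slot ctr [0.2  1.76] face h 107.02 bed 117.89 floor 102.42 slot angle (a->t) deg 11.1 n 17 sd [0.38 2.06]
n1d 0 edge fit angle -45.4 offset -1.49 rms 0.61 n 8
```

View pics/c12.png

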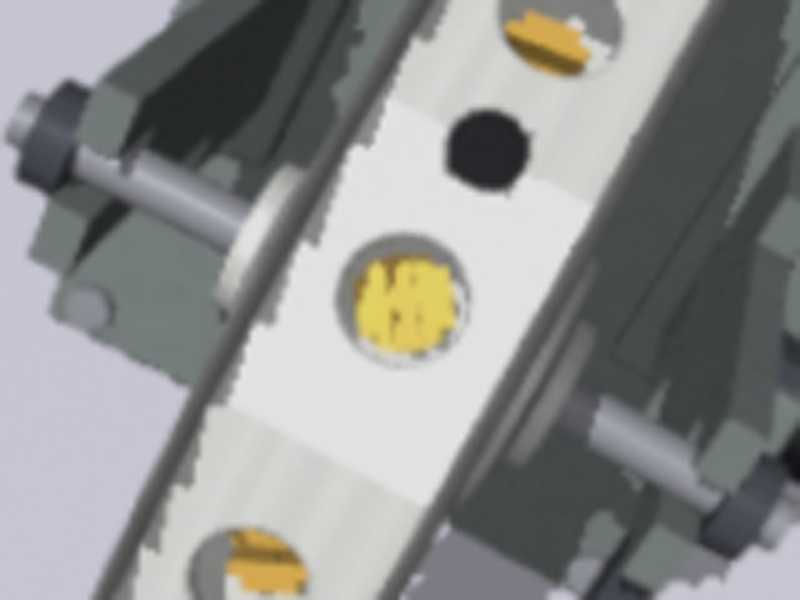

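```bash
python3 - <<'E'
from h import *
A=plan(*drv(1,-57,.132))
A=plan(*drv(1,-57,.112),p=A[0],Rc=A[1],n=3)
E
```

```text
L=7.35cm a=4.4deg n=2
3.61,0.02,-0.69,-0,0,-2.2, 3.61,0.16,-0.69,-0,0.1,-2.2
L=2.00cm a=0.0deg n=3
-0,0,0.67,-0,-0,0, -0,0,0.67,-0,-0,0, -0,0,0.66,-0,-0,0
```

Request:
servo_tool(deltas=[2,0,-0.8,0,0,-2.2,2.6,0.1,-0.6,0,0.1,-2.2,2,0.1,0,0,0,0,0.6,0,0,0,0,0,0,0,0,0,0,0])

```text
clock: 14.85
position: [0.5609, 0.1615, 0.3064]
ee_rot: [0.09, 0.542, 0.807, -0.218]
contact_force: [0.3, 1.1, -1.1]
width: 0.017
```

```bash
python3 - <<'E'
from h import *
st();err(1,-57,.112)
E
```

```text
t 14.85 p [0.5609 0.1615 0.3064] x [-0.397  0.835 -0.381] z [-0.091 -0.448 -0.889] q [ 23.  24.  69. -23. 102.  -1.] F [ 0.28  1.13 -1.14] M [ 0.29  -0.05   0.026] w 0.017
to go cm [-0.46  0.18  2.01] deg [-0.1 -0.1  0.3]
```

Request:
servo_tool(deltas=[-0.4,0.15,0.5,-0.1,-0.1,0.3,0,0,0.5,0,0,0,0,0,0.4,0,0,0,0,0,0,0,0,0])

```text
clock: 15.25
position: [0.5635, 0.1496, 0.2947]
ee_rot: [0.093, 0.544, 0.805, -0.217]
contact_force: [0.1, -0.3, -0.9]
width: 0.017
```

```bash
python3 - <<'E'
from h import *
st();err(1,-57,.107)
E
```

```text
t 15.25 p [0.5635 0.1496 0.2947] x [-0.39   0.836 -0.386] z [-0.088 -0.451 -0.888] q [ 22.  24.  71. -23. 100.  -1.] F [ 0.14 -0.34 -0.93] M [ 0.312 -0.07   0.02 ] w 0.017
to go cm [0.19 0.03 0.96] deg [-0.   0.1 -0.1]
```

Request:
servo_tool(deltas=[0.15,0.03,0.3,0,0.1,0,0.02,0,0.3,0,0,0,0,0,0.2,0,0,0,0,0,0,0,0,0])

```text
clock: 15.65
position: [0.5625, 0.1461, 0.2864]
ee_rot: [0.092, 0.545, 0.804, -0.217]
contact_force: [1.3, -0.2, -0.7]
width: 0.0171
```

```bash
python3 - <<'E'
from h import *
st();err(1,-57,.107)
E
```

```text
t 15.65 p [0.5625 0.1461 0.2864] x [-0.388  0.838 -0.384] z [-0.089 -0.449 -0.889] q [ 22.  24.  72. -23.  99.  -1.] F [ 1.29 -0.23 -0.71] M [ 0.364 -0.058 -0.005] w 0.0171
to go cm [0.12 0.01 0.06] deg [-0.1 -0.1 -0.2]
```

Request:
servo_tool(deltas=[0.12,0.01,0,0,0,0,0,0,0.15,0,0,0,0,0,0.15,0,0,0])

```text
clock: 15.95
position: [0.562, 0.1461, 0.2834]
ee_rot: [0.092, 0.545, 0.804, -0.217]
contact_force: [-0.5, 0.4, -1.1]
width: 0.0173
```

```bash
python3 - <<'E'
from h import *
st();err(1,-57,.1033)
E
```

```text
t 15.95 p [0.562  0.1461 0.2834] x [-0.388  0.838 -0.384] z [-0.088 -0.449 -0.889] q [ 22.  24.  72. -23.  99.  -1.] F [-0.54  0.43 -1.14] M [ 0.317 -0.095 -0.024] w 0.0173
to go cm [-0.01 -0.02  0.15] deg [-0.  -0.1 -0.2]
```

Request:
servo_tool(deltas=[0,-0.02,0.15,0,0,0,0,0,0,0,0,6,0,0,0,0,0,6,0,0,0,0,0,5,0,0,0,0,0,0])

```text
clock: 16.45
position: [0.5616, 0.1454, 0.2818]
ee_rot: [0.124, 0.662, 0.712, -0.2]
contact_force: [0.1, -0.7, -0.4]
width: 0.017
```

```bash
python3 - <<'E'
from h import *
st();err(1,-74,.1033)
E
```

```text
t 16.45 p [0.5616 0.1454 0.2818] x [-0.092  0.893 -0.441] z [-0.088 -0.449 -0.889] q [ 22.  24.  73. -23.  98.  17.] F [ 0.13 -0.72 -0.44] M [ 0.293 -0.046 -0.008] w 0.017
to go cm [-0.04  0.01 -0.02] deg [-0.  -0.  -0.8]
```

Request:
servo_tool(deltas=[0,0,0,0,0,-7,0,0,-0.5,0,0,-5,0,0,-1,0,0,0,-1,0,-1,0,0,0,-2,0,0,0,0,0,-2.5,0,0.3,0,0,0,-1,0,0.5,0,0,0,0,0,0,0,0,0])

```text
clock: 17.25
position: [0.5852, 0.0956, 0.328]
ee_rot: [0.103, 0.58, 0.78, -0.211]
contact_force: [-0.2, 0.3, -1.7]
width: 0.0172
```

```bash
python3 - <<'E'
from h import *
K,p,d=snap("n1e")
headfit("n1e",1);edges("n1e",1)
s,pp,Rc=pose()
err(2,25,.19)
A=plan(*drv(2,25,.160),ang=8.4)
E
```

```text
t 17.25 p [0.5852 0.0956 0.328 ] x [-0.306  0.861 -0.406] z [-0.084 -0.449 -0.89 ] q [ 17.  23.  68. -24. 102.  -2.] F [-0.21  0.29 -1.69] M [ 0.349 -0.022  0.056] w 0.0172
n1e head 1 centre a,t mm [-0.2   0.29] slot ctr [-0.24  0.28] face h 107.15 bed 117.99 floor 102.15 slot angle (a->t) deg -61.5 n 76 sd [0.83 2.78]
n1e 1 edge fit angle -62.3 offset 0.03 rms 0.15 n 25
to go cm [ 0.04 -3.67 -5.39] deg [-18.6   6.5 -86.4]
L=4.21cm a=88.7deg n=11
0.08,-0.29,-0.23,-1.7,0.6,-7.9, 0.12,-0.28,-0.24,-1.7,0.6,-7.8, 0.16,-0.25,-0.24,-1.7,0.6,-7.9, 0.19,-0.21,-0.25,-1.7,0.6,-7.8, 0.22,-0.18,-0.26,-1.7,0.6,-7.9, 0.25,-0.14,-0.25,-1.7,0.6,-7.8, 0.27,-0.1,-0.26,-1.6,0.6,-7.9, 0.28,-0.06,-0.25,-1.7,0.5,-7.9, 0.29,-0,-0.26,-1.7,0.6,-7.8, 0.28,0.04,-0.25,-1.7,0.6,-7.9, 0.28,0.08,-0.25,-1.7,0.6,-7.8
```

Request:
servo_tool(deltas=[0.1,-0.3,-0.2,-1.7,0.6,-7.9,0.1,-0.3,-0.2,-1.7,0.6,-7.8,0.2,-0.2,-0.2,-1.7,0.6,-7.9,0.2,-0.2,-0.2,-1.7,0.6,-7.8,0.2,-0.2,-0.3,-1.7,0.6,-7.9,0.2,-0.1,-0.2,-1.7,0.6,-7.8,0.3,-0.1,-0.2,-1.6,0.6,-7.9,0.3,-0.1,-0.2,-1.7,0.5,-7.9,0.3,0,-0.1,-1.7,0.6,-7.8,0.3,0,0.2,-1.7,0.6,-7.9,0.3,0.1,0.3,-1.7,0.6,-7.8,0,0,0,0,0,0])

```text
clock: 18.5
position: [0.5454, 0.1144, 0.3363]
ee_rot: [-0.036, -0.156, 0.985, -0.067]
contact_force: [-0.0, -0.4, -2.3]
width: 0.0169
```

```bash
python3 - <<'E'
from h import *
K,p,d=snap("n2a")
err(2,25,.125)
u,v=proj("wrist",WC+.107*radial(headang(2)),K)[0].astype(int);print(u,v)
headfit("n2a",2);edges("n2a",2)
E
```

```text
t 18.5 p [0.5454 0.1144 0.3363] x [-0.949 -0.302  0.092] z [-0.05  -0.143 -0.989] q [ 10.  15.  74.  -8.  96. -99.] F [-0.05 -0.35 -2.27] M [ 0.087 -0.079 -0.076] w 0.0169
to go cm [-0.46 -1.23  1.83] deg [ 1.1 -0.8  4. ]
300 248
n2a head 2 centre a,t mm [0.63 0.2 ] slot ctr [1.4  0.43] face h 107.14 bed 117.86 floor 101.82 slot angle (a->t) deg 29.3 n 46 sd [0.77 2.45]
n2a 2 edge fit angle 27.5 offset -0.08 rms 0.26 n 23
```

Request:
servo_tool(deltas=[-0.4,-1.2,0.2,1.1,-0.8,4,0,0,0.3,0,0,0,0,0,0,0,0,0])

```text
clock: 18.85
position: [0.5523, 0.1056, 0.3321]
ee_rot: [-0.025, -0.118, 0.99, -0.077]
contact_force: [-0.2, 0.5, -1.8]
width: 0.0172
```

```bash
python3 - <<'E'
from h import *
st();err(2,25,.113)
E
```

```text
t 18.85 p [0.5523 0.1056 0.3321] x [-0.971 -0.23   0.067] z [-0.031 -0.158 -0.987] q [  9.  15.  74.  -9.  94. -95.] F [-0.2   0.48 -1.83] M [ 0.157  0.012 -0.006] w 0.0172
to go cm [-0.04 -0.19  2.51] deg [ 0.  -0.  -0.3]
```

Request:
servo_tool(deltas=[-0.04,-0.18,0.5,0,0,-0.3,0,0,0.7,0,0,0,0,0,0.6,0,0,0,0,0,0.3,0,0,0,0,0,0,0,0,0])

```text
clock: 19.35
position: [0.5515, 0.1017, 0.309]
ee_rot: [-0.026, -0.122, 0.989, -0.076]
contact_force: [-0.4, -0.2, -0.9]
width: 0.0172
```

```bash
python3 - <<'E'
from h import *
st();err(2,25,.107)
E
```

```text
t 19.35 p [0.5515 0.1017 0.309 ] x [-0.969 -0.237  0.071] z [-0.033 -0.157 -0.987] q [  9.  15.  77.  -9.  91. -95.] F [-0.42 -0.2  -0.86] M [ 0.133 -0.046  0.045] w 0.0172
to go cm [-0.05 -0.17  0.76] deg [ 0.1 -0.1  0.1]
```

Request:
servo_tool(deltas=[-0.05,-0.17,0,0.1,-0.1,0.1,0,0,0,0,0,0])

```text
clock: 19.55
position: [0.5525, 0.1, 0.3091]
ee_rot: [-0.025, -0.121, 0.989, -0.077]
contact_force: [-0.1, -0.1, -1.3]
width: 0.017
```

```bash
python3 - <<'E'
from h import *
st();err(2,25,.107)
E
```

```text
t 19.55 p [0.5525 0.1    0.3091] x [-0.969 -0.235  0.069] z [-0.031 -0.158 -0.987] q [  9.  15.  77.  -9.  91. -95.] F [-0.11 -0.07 -1.29] M [0.096 0.016 0.017] w 0.017
to go cm [0.01 0.02 0.75] deg [-0. -0. -0.]
```

Request:
servo_tool(deltas=[0,0.01,0.25,0,0,0,0,0,0.2,0,0,0,0,0,0.2,0,0,0])

```text
clock: 19.85
position: [0.5528, 0.099, 0.3031]
ee_rot: [-0.024, -0.121, 0.989, -0.077]
contact_force: [-0.7, 1.2, -1.4]
width: 0.0171
```

```bash
python3 - <<'E'
from h import *
st();err(2,25,.107)
E
```

```text
t 19.85 p [0.5528 0.099  0.3031] x [-0.97  -0.235  0.067] z [-0.029 -0.158 -0.987] q [  9.  15.  78.  -9.  90. -95.] F [-0.7   1.22 -1.43] M [ 0.127  0.03  -0.003] w 0.0171
to go cm [0.05 0.03 0.14] deg [-0.   0.1 -0. ]
```

Request:
servo_tool(deltas=[0.05,0.03,0.1,0,0.1,0,0,0,0.1,0,0,0,0,0,0.1,0,0,0])

```text
clock: 20.15
position: [0.5519, 0.0986, 0.2996]
ee_rot: [-0.025, -0.121, 0.989, -0.077]
contact_force: [-0.1, -0.5, -2.5]
width: 0.017
```

```bash
python3 - <<'E'
from h import *
st();err(2,25,.107)
E
```

```text
t 20.15 p [0.5519 0.0986 0.2996] x [-0.97  -0.235  0.069] z [-0.032 -0.159 -0.987] q [  9.  15.  78.  -9.  90. -95.] F [-0.14 -0.55 -2.46] M [ 0.082 -0.054 -0.046] w 0.017
to go cm [-0.01 -0.   -0.2 ] deg [-0.  -0.1 -0. ]
```

Entered 2 mm with no force. Seat to 3.7 mm, then turn 102.9°.

Request:
servo_tool(deltas=[0,0,0.1,0,0,0,0,0,0.08,0,0,0,0,0,0,0,0,6,0,0,0,0,0,7,0,0,0,0,0,7,-0.01,0,0,0,0,7,-0.01,0,0,0,0,7,-0.01,0,0,0,0,7,-0.01,0,0,0,0,5,0,0,0,0,0,0])

```text
clock: 21.15
position: [0.552, 0.0984, 0.2975]
ee_rot: [0.008, 0.291, 0.953, -0.081]
contact_force: [0.1, 0.2, -2.2]
width: 0.0168
```

```bash
python3 - <<'E'
from h import *
st();err(2,25-102.9,.1034)
E
```

```text
t 21.15 p [0.552  0.0984 0.2975] x [-0.831  0.553 -0.062] z [-0.032 -0.158 -0.987] q [  9.  15.  79.  -9.  90. -47.] F [ 0.13  0.15 -2.16] M [0.118 0.022 0.029] w 0.0168
to go cm [-0.09 -0.03 -0.06] deg [-0.1 -0.  55. ]
```

Request:
servo_tool(deltas=[-0.06,0,-0.05,0,0,6,0,0,0,0,0,7,0,0,0,0,0,7,0,0,0,0,0,7,0,0,0,0,0,7,0,0,0,0,0,7,0,0,0,0,0,7,0,0,0,0,0,5,0,0,0,0,0,0])

```text
clock: 22.05
position: [0.5525, 0.0986, 0.2975]
ee_rot: [0.043, 0.692, 0.717, -0.068]
contact_force: [-0.5, -0.4, -0.7]
width: 0.0173
```

```bash
python3 - <<'E'
from h import *
st();err(2,25-102.9,.1034)
E
```

```text
t 22.05 p [0.5525 0.0986 0.2975] x [-0.039  0.987 -0.156] z [-0.032 -0.157 -0.987] q [ 9. 15. 78. -9. 90.  7.] F [-0.51 -0.45 -0.75] M [ 0.044  0.004 -0.014] w 0.0173
to go cm [-0.09  0.   -0.05] deg [-0.1 -0.   1. ]
```

Request:
servo_tool(deltas=[-0.05,0,0,0,0,1,0,0,0,0,0,0,0,0,0,0,0,-7,0,0,-0.5,0,0,-5,0,0,-1,0,0,0,-1,0,-1,0,0,0,-2,0,0,0,0,0,-2.5,0,0.3,0,0,0,-1,0,0.5,0,0,0,0,0,0,0,0,0])

```text
clock: 23.05
position: [0.5708, 0.0352, 0.3286]
ee_rot: [0.038, 0.616, 0.784, -0.071]
contact_force: [-0.2, 0.4, -1.2]
width: 0.0175
```

```bash
python3 - <<'E'
from h import *
K,p,d=snap("n2b")
headfit("n2b",2);edges("n2b",2)
headfit("n2b",1);edges("n2b",1)
u,v=proj("wrist",WC+.107*radial(headang(2)),K)[0].astype(int)
crop(p,u-80,v-60,u+80,v+60,5,"c13.png")
A=plan(*drv(3,5,.150),ang=8.4)
E
```

```text
t 23.05 p [0.5708 0.0352 0.3286] x [-0.239  0.96  -0.148] z [-0.028 -0.159 -0.987] q [  2.  15.  75.  -9.  92. -12.] F [-0.17  0.36 -1.18] M [ 0.097 -0.023  0.005] w 0.0175
n2b head 2 centre a,t mm [-0.27  0.14] slot ctr [-0.33  0.07] face h 107.01 bed 117.89 floor 102.04 slot angle (a->t) deg -65.0 n 72 sd [0.82 2.8 ]
n2b 2 edge fit angle -65.5 offset 0.2 rms 0.15 n 24
n2b head 1 centre a,t mm [0.13 2.11] slot ctr [-0.81  3.13] face h 107.12 bed 117.83 floor 102.05 slot angle (a->t) deg -53.9 n 36 sd [0.62 1.86]
n2b 1 edge fit angle -65.9 offset 0.34 rms 0.31 n 14
L=3.40cm a=72.2deg n=9
0.11,-0.32,-0.17,-1.8,1.1,-7.7, 0.16,-0.29,-0.18,-1.9,1.1,-7.8, 0.2,-0.26,-0.19,-1.8,1.1,-7.7, 0.24,-0.23,-0.19,-1.8,1.1,-7.7, 0.27,-0.18,-0.19,-1.8,1,-7.8, 0.29,-0.15,-0.19,-1.9,1.1,-7.7, 0.31,-0.09,-0.18,-1.8,1.1,-7.7, 0.33,-0.05,-0.19,-1.8,1.1,-7.7, 0.33,0.01,-0.18,-1.9,1.1,-7.8
```

View pics/c13.png

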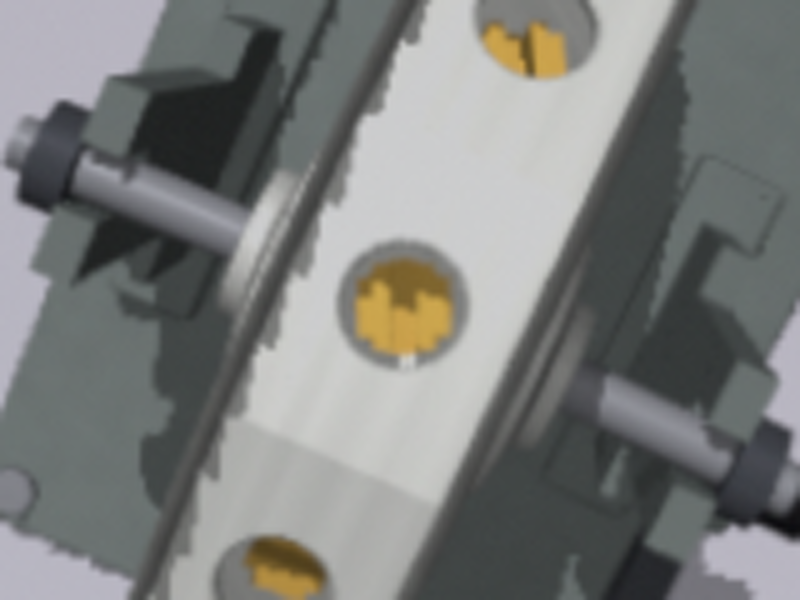

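Request:
servo_tool(deltas=[0.1,-0.3,-0.2,-1.8,1.1,-7.7,0.2,-0.3,-0.2,-1.9,1.1,-7.8,0.2,-0.3,-0.2,-1.8,1.1,-7.7,0.2,-0.2,-0.2,-1.8,1.1,-7.7,0.3,-0.2,-0.2,-1.8,1,-7.8,0.3,-0.2,-0.1,-1.9,1.1,-7.7,0.3,-0.1,0,-1.8,1.1,-7.7,0.3,0,0.2,-1.8,1.1,-7.7,0.3,0,0.2,-1.9,1.1,-6,0,0,0,0,0,0])

```text
clock: 24.1
position: [0.537, 0.0516, 0.336]
ee_rot: [0.006, 0.04, 0.996, 0.084]
contact_force: [0.3, -0.1, -0.6]
width: 0.0168
```

```bash
python3 - <<'E'
from h import *
K,p,d=snap("n3a");err(3,5,.128)
headfit("n3a",3);edges("n3a",3)
E
```

```text
t 24.1 p [0.537  0.0516 0.336 ] x [-0.997  0.081 -0.006] z [ 0.02   0.168 -0.986] q [ -9.  10.  81.  10.  90. -94.] F [ 0.28 -0.14 -0.58] M [-0.081  0.008 -0.012] w 0.0168
to go cm [-0.52 -0.89  1.22] deg [ 1.  -0.6  1.3]
n3a head 3 centre a,t mm [ 0.92 -0.17] slot ctr [ 1.3  -0.17] face h 106.86 bed 117.86 floor 101.8 slot angle (a->t) deg 3.6 n 59 sd [1.02 2.39]
n3a 3 edge fit angle 4.3 offset -0.22 rms 0.2 n 23
```

Request:
servo_tool(deltas=[-0.5,-1,0.3,1,-0.6,1.3,0,0,0.6,0,0,0,0,0,0.3,0,0,0,0,0,0,0,0,0])

```text
clock: 24.55
position: [0.5419, 0.0444, 0.322]
ee_rot: [0.011, 0.055, 0.996, 0.074]
contact_force: [-0.5, -0.2, -0.7]
width: 0.0171
```

```bash
python3 - <<'E'
from h import *
st();err(3,5,.113)
E
```

```text
t 24.55 p [0.5419 0.0444 0.322 ] x [-0.994  0.111 -0.014] z [ 0.03   0.146 -0.989] q [ -8.  10.  82.   9.  88. -92.] F [-0.48 -0.22 -0.74] M [-0.096 -0.012 -0.022] w 0.0171
to go cm [0.02 0.05 1.42] deg [-0.2  0.1 -0.3]
```

Request:
servo_tool(deltas=[0.02,0.03,0.5,-0.2,0.1,-0.3,0,0,0.5,0,0,0,0,0,0.3,0,0,0,0,0,0,0,0,0])

```text
clock: 24.95
position: [0.542, 0.0474, 0.3078]
ee_rot: [0.01, 0.052, 0.996, 0.076]
contact_force: [0.2, -0.3, -1.7]
width: 0.0176
```

```bash
python3 - <<'E'
from h import *
st();err(3,5,.107)
E
```

```text
t 24.95 p [0.542  0.0474 0.3078] x [-0.994  0.105 -0.012] z [ 0.028  0.15  -0.988] q [ -8.  10.  84.   9.  86. -93.] F [ 0.17 -0.29 -1.66] M [-0.099 -0.028  0.044] w 0.0176
to go cm [-0.03 -0.03  0.57] deg [ 0.1 -0.1  0.1]
```

Request:
servo_tool(deltas=[-0.03,-0.04,0.2,0.1,-0.1,0.1,0,0,0.2,0,0,0,0,0,0.1,0,0,0])

```text
clock: 25.25
position: [0.5426, 0.0477, 0.3026]
ee_rot: [0.011, 0.053, 0.996, 0.075]
contact_force: [0.1, -0.3, -1.2]
width: 0.0169
```

```bash
python3 - <<'E'
from h import *
st();err(3,5,.107)
E
```

```text
t 25.25 p [0.5426 0.0477 0.3026] x [-0.994  0.107 -0.015] z [ 0.031  0.148 -0.988] q [ -8.  10.  84.   9.  85. -93.] F [ 0.05 -0.28 -1.19] M [-0.121  0.048 -0.015] w 0.0169
to go cm [0.03 0.02 0.06] deg [-0.   0.1 -0.1]
```

Request:
servo_tool(deltas=[0.03,0.02,0.1,0,0.1,-0.1,0,0,0.1,0,0,0,0,0,0.05,0,0,0])

```text
clock: 25.55
position: [0.5424, 0.0483, 0.3001]
ee_rot: [0.011, 0.052, 0.996, 0.075]
contact_force: [0.1, -0.8, -0.3]
width: 0.017
```

```bash
python3 - <<'E'
from h import *
st();err(3,5,.107)
E
```

```text
t 25.55 p [0.5424 0.0483 0.3001] x [-0.994  0.105 -0.013] z [ 0.029  0.148 -0.988] q [ -8.  10.  85.   9.  85. -93.] F [ 0.14 -0.77 -0.28] M [-0.073  0.011  0.035] w 0.017
to go cm [ 0.  -0.  -0.2] deg [-0. -0.  0.]
```

Free of force again. Seat and turn.

Request:
servo_tool(deltas=[0,0,0.1,0,0,0,0,0,0.08,0,0,0,0,0,0,0,0,6,0,0,0,0,0,7,0,0,0,0,0,7,-0.01,0,0,0,0,7,-0.01,0,0,0,0,7,-0.01,0,0,0,0,7,-0.01,0,0,0,0,5,0,0,0,0,0,0])

```text
clock: 26.55
position: [0.5427, 0.0486, 0.2982]
ee_rot: [-0.021, 0.451, 0.889, 0.073]
contact_force: [-1.4, -0.8, -1.4]
width: 0.0171
```

```bash
python3 - <<'E'
from h import *
st();err(3,4.9-102.9,.1034)
E
```

```text
t 26.55 p [0.5427 0.0486 0.2982] x [-0.592  0.8    0.103] z [ 0.029  0.149 -0.988] q [ -8.  10.  85.   9.  85. -45.] F [-1.39 -0.84 -1.38] M [-0.122  0.031  0.01 ] w 0.0171
to go cm [-0.07 -0.04 -0.03] deg [-0.   0.  55.2]
```

Request:
servo_tool(deltas=[-0.06,0,-0.03,0,0,6,0,0,0,0,0,7,0,0,0,0,0,7,0,0,0,0,0,7,0,0,0,0,0,7,0,0,0,0,0,7,0,0,0,0,0,7,0,0,0,0,0,6,0,0,0,0,0,0])

```text
clock: 27.45
position: [0.5429, 0.0485, 0.2981]
ee_rot: [-0.053, 0.811, 0.58, 0.055]
contact_force: [-0.3, 0.0, -1.6]
width: 0.0171
```

```bash
python3 - <<'E'
from h import *
st();err(3,4.9-102.9,.1034)
E
```

```text
t 27.45 p [0.5429 0.0485 0.2981] x [0.321 0.935 0.151] z [ 0.029  0.15  -0.988] q [-8. 10. 85.  9. 85. 10.] F [-0.27  0.   -1.56] M [-0.08  -0.024  0.051] w 0.0171
to go cm [-0.06  0.01 -0.04] deg [-0.  -0.   0.2]
```

Request:
servo_tool(deltas=[0,0,0,0,0,-7,0,0,-0.5,0,0,-5,0,0,-1,0,0,0,-1,0,-1,0,0,0,-2,0,0,0,0,0,-2.5,0,0.3,0,0,0,-1,0,0.5,0,0,0,0,0,0,0,0,0])

```text
clock: 28.25
position: [0.5366, -0.0224, 0.3087]
ee_rot: [-0.044, 0.74, 0.669, 0.062]
contact_force: [-0.3, 0.4, -1.6]
width: 0.017
```

```bash
python3 - <<'E'
from h import *
K,p,d=snap("n3b")
headfit("n3b",3);edges("n3b",3)
headfit("n3b",2)
u,v=proj("wrist",WC+.107*radial(headang(3)),K)[0].astype(int)
crop(p,u-100,max(v-110,0),u+100,v+60,4,"c14.png")
E
```

```text
t 28.25 p [ 0.5366 -0.0224  0.3087] x [0.098 0.984 0.15 ] z [ 0.033  0.148 -0.989] q [-16.  10.  84.   9.  87. -11.] F [-0.26  0.42 -1.64] M [-0.041  0.05   0.011] w 0.017
n3b head 3 centre a,t mm [-0.24 -0.24] slot ctr [-0.04 -0.26] face h 106.99 bed 118.06 floor 101.98 slot angle (a->t) deg -84.8 n 78 sd [0.86 2.81]
n3b 3 edge fit angle -84.8 offset 0.05 rms 0.15 n 30
n3b head 2 centre a,t mm [0.2  2.09] slot ctr [-0.83  2.85] face h 106.89 bed 117.95 floor 102.15 slot angle (a->t) deg -62.0 n 30 sd [0.7  1.56]
```

View pics/c14.png

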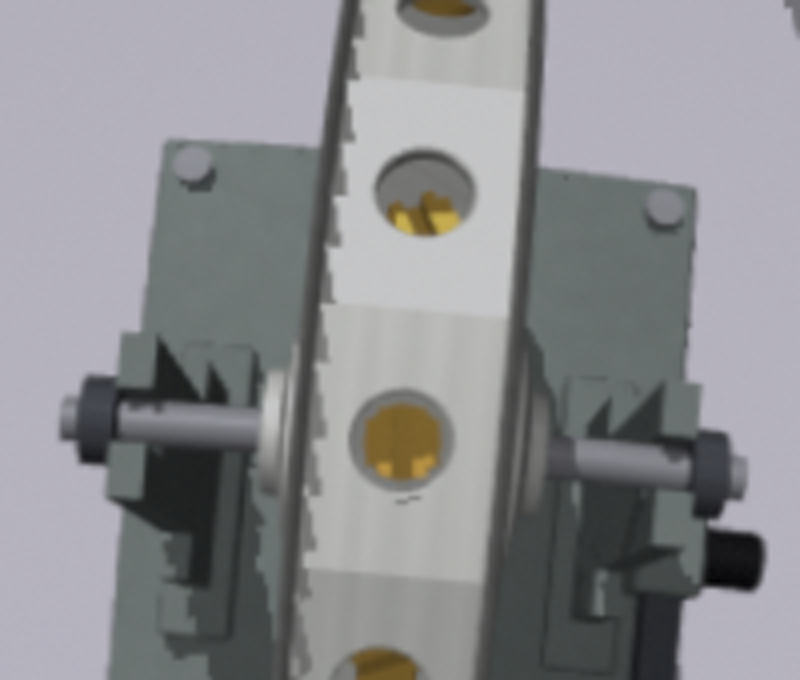

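```bash
cat >> h.py <<'E'
def blk(ztip,xy=(.5135,-.2734)):
    a=np.radians(75.65);Rt=toolR(np.array([0,0,-1.]),np.array([np.cos(a),np.sin(a),0]))
    return np.array([xy[0],xy[1],ztip])-Rt.apply(TIP),Rt
E
python3 - <<'E'
from h import *
plan(*blk(.13),lin=4)
E
```

```text
L=27.99cm a=12.3deg n=7
-3.83,0.01,1.16,0.1,-1.2,1.2, -3.8,0.08,1.23,0,-1.3,1.3, -3.77,0.18,1.32,0.1,-1.2,1.2, -3.74,0.25,1.4,0,-1.3,1.2, -3.7,0.33,1.49,0.1,-1.2,1.2, -3.66,0.42,1.56,0.1,-1.3,1.3, -3.61,0.49,1.64,0,-1.2,1.2
```

Request:
servo_tool(deltas=[-3,0,0,0.1,-1.2,1.2,-3.8,0.1,0.5,0,-1.3,1.3,-3.8,0.2,1.4,0.1,-1.2,1.2,-3.7,0.3,1.4,0,-1.3,1.2,-3.7,0.3,1.5,0.1,-1.2,1.2,-3.7,0.4,1.6,0.1,-1.3,1.3,-3,0.5,1.6,0,-1.2,1.2,0,0,0,0,0,0])

```text
clock: 29.1
position: [0.5209, -0.2633, 0.209]
ee_rot: [0.003, 0.789, 0.614, 0.004]
contact_force: [-0.7, 1.2, -0.8]
width: 0.0177
```

```bash
python3 - <<'E'
from h import *
st();print(togo(*blk(.10)))
E
```

```text
t 29.1 p [ 0.5209 -0.2633  0.209 ] x [0.246 0.969 0.003] z [ 0.01  0.   -1.  ] q [-34.  17.  88.   0.  75. -20.] F [-0.74  1.18 -0.79] M [0.013 0.061 0.02 ] w 0.0177
(array([-1.17864013, -0.46552734,  4.99067718]), array([ 0.57257811, -0.14729115,  0.11583302]))
```

Request:
servo_tool(deltas=[-1.1,-0.4,1,0.6,-0.1,0.1,0,0,2,0,0,0,0,0,1.5,0,0,0,0,0,0,0,0,0])

```text
clock: 29.5
position: [0.5156, -0.2711, 0.1636]
ee_rot: [-0.001, 0.789, 0.614, 0.001]
contact_force: [-0.2, -0.1, -1.6]
width: 0.0169
```

```bash
python3 - <<'E'
from h import *
K,p,d=snap("r1");print(togo(*blk(.05)))
crop(p,220,120,420,320,3,"c15.png")
E
```

```text
t 29.5 p [ 0.5156 -0.2711  0.1636] x [0.245 0.969 0.003] z [ 0.002  0.003 -1.   ] q [-35.  19.  91.   0.  70. -21.] F [-0.17 -0.14 -1.61] M [-0.017  0.013 -0.017] w 0.0169
(array([-0.28477322, -0.17631588,  5.57252721]), array([ 0.15404633, -0.14570006,  0.16471019]))
```

View pics/c15.png

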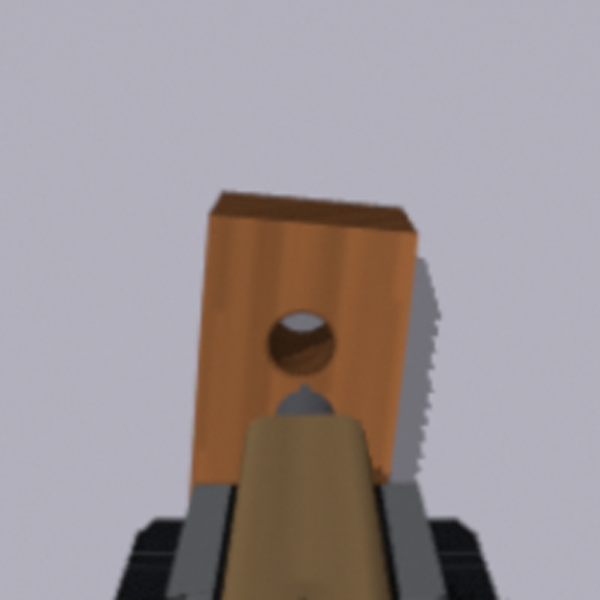

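```bash
python3 - <<'E'
from h import *
z=np.load("pics/r1.npz");K=(z["K"],z["R"],z["t"])
print(onz("wrist",220+301/3,120+343/3,.046,K))
E
```

```text
[ 0.51382923 -0.27308396  0.046     ]
```

Request:
servo_tool(deltas=[-0.25,-0.15,1,0.1,-0.1,0.1,0,0,2,0,0,0,0,0,1.5,0,0,0,0,0,0,0,0,0])

```text
clock: 29.95
position: [0.5164, -0.2737, 0.1217]
ee_rot: [0.004, 0.789, 0.615, 0.002]
contact_force: [-0.3, 0.6, -0.9]
width: 0.0171
```

```bash
python3 - <<'E'
from h import *
st();print(togo(*blk(.05)))
E
```

```text
t 29.95 p [ 0.5164 -0.2737  0.1217] x [ 0.245  0.97  -0.002] z [ 0.007 -0.004 -1.   ] q [-35.  21.  95.   0.  64. -21.] F [-0.31  0.59 -0.85] M [-0.019  0.056 -0.046] w 0.0171
(array([-0.0523091 , -0.25129883,  1.26514726]), array([0.44659627, 0.10369628, 0.19774194]))
```

Hole centre (0.5138, -0.2731) agrees with the model. Correct, then descend to the hole's mouth.

Request:
servo_tool(deltas=[-0.03,-0.25,0.4,0.4,0.1,0.2,0,0,0.4,0,0,0,0,0,0,0,0,0])

```text
clock: 30.25
position: [0.5149, -0.2739, 0.1152]
ee_rot: [0.002, 0.79, 0.613, 0.001]
contact_force: [-0.8, 0.4, -1.4]
width: 0.0172
```

```bash
python3 - <<'E'
from h import *
st();print(togo(*blk(.05)))
E
```

```text
t 30.25 p [ 0.5149 -0.2739  0.1152] x [ 0.248  0.969 -0.001] z [ 0.003 -0.002 -1.   ] q [-35.  21.  95.   0.  63. -21.] F [-0.78  0.39 -1.45] M [-0.009  0.016  0.049] w 0.0172
(array([ 0.00257443, -0.09603103,  0.61925857]), array([0.19857283, 0.06914469, 0.01523685]))
```

Request:
servo_tool(deltas=[0,-0.1,0.6,0.2,0,0,0,-0.02,0.6,0,0,0,0,-0.02,0.8,0,0,0,0,-0.02,0.5,0,0,0,0,0,0,0,0,0])

```text
clock: 30.75
position: [0.5138, -0.2739, 0.0891]
ee_rot: [0.001, 0.79, 0.613, -0.0]
contact_force: [-0.1, 0.2, -0.7]
width: 0.0173
```

```bash
python3 - <<'E'
from h import *
st();print(togo(*blk(.004)))
E
```

```text
t 30.75 p [ 0.5138 -0.2739  0.0891] x [ 0.248  0.969 -0.002] z [ 0.001 -0.002 -1.   ] q [-35.  23.  97.  -0.  60. -20.] F [-0.09  0.17 -0.69] M [-0.019  0.027 -0.001] w 0.0173
(array([0.04045656, 0.00394552, 2.60798841]), array([0.0954984 , 0.11163108, 0.01029803]))
```

Request:
servo_tool(deltas=[0.04,0,0.6,0.1,0.1,0,0,0,0.7,0,0,0,0,0,0.6,0,0,0,0,0,0.3,0,0,0,0,0,0,0,0,0])

```text
clock: 31.25
position: [0.5139, -0.2735, 0.0647]
ee_rot: [-0.0, 0.79, 0.613, -0.0]
contact_force: [1.0, -0.1, -0.7]
width: 0.0168
```

```bash
python3 - <<'E'
from h import *
st();print(togo(*blk(.004)))
E
```

```text
t 31.25 p [ 0.5139 -0.2735  0.0647] x [0.248 0.969 0.   ] z [-0.001  0.    -1.   ] q [-35.  24.  99.  -0.  57. -21.] F [ 0.98 -0.13 -0.66] M [ 0.089  0.01  -0.047] w 0.0168
(array([-0.00786164,  0.01188507,  0.1723762 ]), array([-0.0428026 , -0.00981902,  0.00994132]))
```

Request:
servo_tool(deltas=[0,0,0.08,0,0,0,0,0,0.05,0,0,0])

```text
clock: 31.45
position: [0.514, -0.2735, 0.0637]
ee_rot: [-0.0, 0.79, 0.613, -0.0]
contact_force: [-0.7, 1.0, 3.3]
width: 0.0169
```

```bash
python3 - <<'E'
from h import *
st()
E
```

```text
t 31.45 p [ 0.514  -0.2735  0.0637] x [0.248 0.969 0.   ] z [-0.001  0.    -1.   ] q [-35.  24.  99.  -0.  57. -21.] F [-0.68  0.96  3.3 ] M [0.132 0.192 0.053] w 0.0169
```

Foot contact (+3.3 N), at the same height as when gripped. Release and lift straight off.

Request:
servo_tool(deltas=[0,0,0,0,0,0,0,0,0,0,0,0,0,0,0,0,0,0,0,0,0,0,0,0,0,0,0,0,0,0,0,0,0,0,0,0], jaw=5)

```text
clock: 32.05
position: [0.5151, -0.2743, 0.0651]
ee_rot: [0.001, 0.79, 0.613, 0.0]
contact_force: [0.1, 0.1, 0.7]
width: 0.0497
```

Request:
servo_tool(deltas=[0,0,-1,0,0,0,0,0,-2.5,0,0,0,0,0,-4,0,0,0,0,0,-4,0,0,0,-2,0,-3,0,0,0,-3,0,-1,0,0,0,-1,0,0,0,0,0,0,0,0,0,0,0])

```text
clock: 32.85
position: [0.4994, -0.3326, 0.2303]
ee_rot: [0.002, 0.789, 0.614, 0.001]
contact_force: [0.6, 1.1, 0.7]
width: 0.0503
```

```bash
python3 - <<'E'
from h import *
K,p,d=snap("r2");P=cloud("wrist",d,K)
m=(P[...,2]>.105)&(P[...,2]<.115)&(np.hypot(P[...,0]-.5136,P[...,1]+.2733)<.025);q=P[m]
print(len(q),np.median(q[:,2]),cv2.minAreaRect((q[:,:2]*1e4).astype(np.float32)))
E
```

```text
t 32.85 p [ 0.4994 -0.3326  0.2303] x [ 0.246  0.969 -0.002] z [ 0.004 -0.003 -1.   ] q [-40.  18.  83.   0.  78. -26.] F [0.62 1.12 0.7 ] M [0.01  0.007 0.031] w 0.0503
1008 0.11160635273400943 ((5137.513671875, -2735.117919921875), (278.4645690917969, 176.72459411621094), 75.76691436767578)
```

View pics/r2.png

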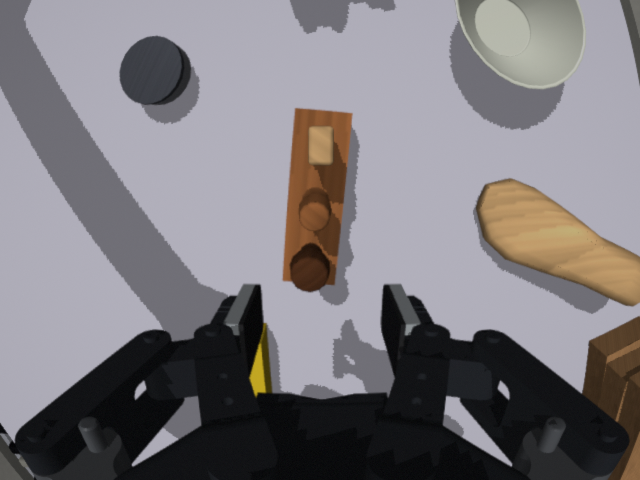

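```bash
python3 - <<'E'
from rig import manip
print(manip.sign_off())
E
```

```text
the job is handed in; nothing more can be done
None
```

I tightened the first three nipples right of the valve hole by about a quarter turn each, clockwise and in order. The driver is back upright in its hole, and I handed the job in at about 33 s of the 72 s.

| Nipple | Slot before | Slot after | Turned |
|---|---|---|---|
| 1 | 28.1° | -61.9° | about 90.0° |
| 2 | 25.0° | -65.2° | about 90.2° |
| 3 | about 4.9° | -84.8° | about 89.6° |

- **Accuracy:** the angles come from the depth images after each turn and are good to about 1 to 2°. I did not do a last close-up of all three nipples after putting the driver away.
- **Nipple 1 needed two goes:** the first pass came up short at 83°, because the blade has about 12 to 13° of play in the slot. I re-seated it and finished it before going on to nipple 2.
- **Disagreeing readings:** views with the driver partly hiding the slot, or with a neighbouring nipple seen at a slant, read up to about 10° differently. I did not rely on those.
- **Seating:** the blade went in each time with no force above the sensor's 1 to 2 N noise.
- **Wheel:** it did not visibly move; later views still showed it where I first measured it.
- **Driver:** it stands within 0.3 mm and about 0.1° of where it started, and its top is at the same height as before.
- **Other nipples and things around:** I kept clear of all of them. I did not re-measure nipples 0 and 4.

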